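# Nest a set of studio pots for storage

### The job

Put the set of white pots away as one nest on the round dark mat: first set the low wide dish in the middle of the mat, then stand the middle-sized cup in the dish, then the tall narrow tube in the cup, and last close the tube with the one of the two knobbed stoppers that is made for it (the smaller). Each must stand upright and sit fully down on the one below. Leave the wider stopper and everything else where they are.

Things in the scene. Friction and masses are not known exactly. Their poses are not given: they have to be found in the camera images.
- round_mat: round dark rubber mat, 96 mm across, 6 mm thick, fixed flat on the work surface; origin at the centre of its underside, z up
- dish: low wide round white pot, open at the top, straight upright wall: 68 mm outside, 63 mm inside, 40 mm high; floor 5 mm thick; loose. Origin at the centre of its underside, z up towards the mouth; turning about z is of no account
- cup: middle-sized round white pot, open at the top, straight upright wall: 53 mm outside (foot bevelled to 47), 48 mm inside, 72 mm high; floor 5 mm thick; loose; stands inside the dish on its floor and rises 37 mm above the dish's rim. Origin at the centre of its underside, z up towards the mouth
- tube: tall narrow round white pot, open at the top, straight upright wall: 38 mm outside (foot bevelled to 32), 33 mm inside, 108 mm high; floor 5 mm thick; loose; stands inside the cup on its floor and rises 41 mm above the cup's rim. Origin at the centre of its underside, z up towards the mouth
- small_stopper: small wooden stopper for the tube, loose, standing on its cork plug: plug 10 mm long, tapering from 24 mm across at the top to 18 mm at the bottom; above it a flange 44 mm across and 5 mm thick (10 to 15 mm up); above that a round upright knob 18 mm across (16 mm at its root) up to 48 mm. Origin at the centre of the plug's underside, z up through the knob. Closed, the flange rests on the tube's rim, so the origin is 98 mm above the tube's underside
- wide_stopper: wide wooden stopper of the same make, not for this job: flange 62 mm across, plug 40 mm, same knob, 48 mm high; loose; leave it. Origin at the centre of the plug's underside
- eraser: pink eraser block 24x46x13 mm, loose, a bystander; origin at the centre of its underside
- oil_stick: dark paint-crusted oil stick 21x79x21 mm lying flat, loose, a bystander; origin at the centre of its underside, long axis y
- paint_tube: metal paint tube with blue print, 36x114x23 mm, lying in front of the books, loose, a bystander; origin at the centre of its underside, long axis y
There are look-alikes about, which are no part of the job. Leave any red look-alike of the tube alone.

How it is judged (in metres and radians):
On the way, in this order (a step that is already met when the one before it is completed fails the run):
1. the dish stands on the round mat (horizontal distance between dish and round_mat below 0.015 m and z of dish in the frame of round_mat between 0.003 and 0.009 m and angle between dish's own z axis and vertical below 0.1 rad), for 0.2 s.
2. the cup stands on the floor of the dish (horizontal distance between cup and dish below 0.009 m and z of cup in the frame of dish between 0.002 and 0.008 m and angle between cup's own z axis and vertical below 0.1 rad), for 0.2 s.
3. the tube stands on the floor of the cup (horizontal distance between tube and cup below 0.009 m and z of tube in the frame of cup between 0.002 and 0.008 m and angle between tube's own z axis and vertical below 0.1 rad), for 0.2 s.
4. the small stopper is seated in the mouth of the tube (horizontal distance between small_stopper and tube below 0.009 m and z of small_stopper in the frame of tube between 0.095 and 0.101 m and angle between small_stopper's own z axis and vertical below 0.1 rad), for 0.2 s.
At the end, for the whole second after the job is handed in: Dish within 15 mm of the mat's centre; cup on the dish's floor, tube on the cup's floor, small stopper's flange on the tube's rim (each within 3 mm of seated height, 9 mm of the centre below); all upright within 0.1 rad, released, at rest (all of step 1 and all of step 2 and all of step 3 and all of step 4 and linear speed of each of dish, cup, tube, small_stopper below 0.02 m/s); the robot touches nothing.
It fails at once if the wide stopper is moved by more than 20 mm (distance of wide_stopper from where it was at the start of the episode above 0.02 m).
It fails at once if the eraser is moved by more than 20 mm (distance of eraser from where it was at the start of the episode above 0.02 m).
It fails at once if the oil stick is moved by more than 20 mm (distance of oil_stick from where it was at the start of the episode above 0.02 m).
It fails at once if the paint tube is moved by more than 20 mm (distance of paint_tube from where it was at the start of the episode above 0.02 m).
It also fails if it takes over 112 s, if anything falls off the work surface, if the arm or the gripper's body presses on something with over 40 N, if the wrist force passes 120 N, or if a joint passes its speed limit or range.

### The arm

A 7-joint arm with a two-finger parallel gripper is mounted at the origin on a cart in front of the work surface, level with it; the furniture and walls round the work are solid. World frame = base frame: x ahead of the robot, y to its left, z up, the work surface at z = 0. Lengths are in mm, angles in rad, forces in N, time in s.
With the tool pointing down it reaches from about 350 to 900 mm from the base axis. Payload 8.1 kg.
Tool frame: the origin (TCP) lies at the very end of the fingers, on their centre line; the grasp point (between the pads) lies 19 mm behind it; y points along the fingers, z is the direction in which the jaws open and shut, and the axes are right-handed (so a half turn about y gives the same grasp; the last joint's range is limited). The gripper opens to 92 mm and grips with 3 to 60 N. Pads are 19 mm wide; open, the fingers measure 130 mm over their backs; the gripper's body (75 mm by 190 mm) begins 47 mm behind the grasp point.
Start: joints at [1.174, 0.434, 0.025, 1.573, -0.012, 1.134, -0.075], TCP at [180.971, -598.24, 226.742] pointing down, gripper open.
Joint ranges: [-2.62, 2.62], [-0.44, 2.09], [-1.27, 1.32], [0.08, 2.57], [-1.32, 4.46], [0.12, 2], [-2.74, 2.74]. Speed limits (rad/s): [2.22, 2.22, 3.01, 3.01, 3.14, 3.14, 3.14].

### API

Orientations are given as a rotation vector (axis times angle).
In Python, from plant import observe, optics, job_done, recognise gives the robot as it stands.
- The arm moves only by the tool arm_command, never from a script. Its arguments are lists of equal length, an entry for each row: "grip": the closure, from 0 (fully open) to 1 (shut); "slide": the shift along the world's x, y, z in cm, a list of three; "angular": the turn, a rotation vector about the world's x, y, z in rad, a list of three. In form: {"grip": [grip, ...], "slide": [[tx, ty, tz], ...], "angular": [[wx, wy, wz], ...]}. A call has exactly 8 rows; each row is the pose to reach, as a shift and turn from the pose measured when the call began; what a row does not reach only later rows make up. A row lasts 1/8 s, in which the tool goes at most 62.5 mm and 10.7 degrees, less where a joint would pass 70% of its speed; a pose out of reach is approached as far as the arm can. A call with a gripper value outside its range is refused whole. The fingers move at their own pace and stop on an object; "grip_force" is the grip in N (left out, the last holds). Time passes only in rows, so rows that repeat a pose let the fingers close, or fill a call up. It gives the time, the measured TCP pose, the force and the opening at its end, in the units of the state.
- observe(): the state, without advancing time (a new reading comes with each control period).
- optics.camera(name): name is "scene" or "side" or "wrist"; returns the picture (480x640x3 uint8, blue, green, red); there is no depth.
- optics.get_calibration(name): a dict with "mtx" (3x3 intrinsics, pixels), "position" and "rotation" of the camera in the world. Camera axes: x right, y up, looking along -z (the intrinsics and any distortion apply to the point x, -y, -z); pixel columns grow to the right and rows downward; lengths in mm; the calibration is good to about 2 mm. A picture is of the moment at which its call begins: read the wrist's pose just before it. get_calibration takes no time and is no camera call; for the wrist camera it gives the pose at the moment of the call.
- job_done(): hands the job in, once; it reports no verdict.
Trained networks look in the newest picture that a camera, given by its name, has taken for a name from the list of things; names that differ only in an ending like _2 or _b are one class to them, and where a whole thing is asked for, a point or a joint stands for the part that bears it (a point fixed in the world has none). Each returns a list of dicts, best first, with "score" (0 to 1); they miss things now and then, are a little off and sometimes report something else, mostly with a low value. They report only what shows in the picture. A call takes as long as a camera call. They do not tell look-alikes from the thing itself.
- recognise(camera, label): "bbox" ([centre column, centre row, width, height] in pixels, round what is visible of it).
The state is a dict: "clock": time; "joints": joint angles; "dq": joint speeds; "effort": joint torques, N m; "tool_pos": TCP position; "tool_rot": TCP orientation; "wrist_force": force on the tool from outside, world axes, zero at the start; "torque": the same for the moment, N m; "finger_gap": finger opening in mm.
Only numpy, scipy, OpenCV 4.12 (cv2) and the standard library are available. Lean on these libraries where they do the work, as an engineer would, in place of code of your own. Each camera call takes 0.05 s, during which the arm holds its last target.

## Working session

There is one attempt and no reset: what is moved stays moved. The work goes in short steps, Python scripts to look and compute and a tool call to move; the robot and the scene stay as the last step left them, time stands still between calls to the robot, and variables do not carry over. Pictures are saved under pics/ and viewed, and the job is handed in when it is done.

Besides the shell and the picture viewer there is one more tool, called after "Request:" in YAML: its name, and indented under it one key for each argument. arm_command: Moves the arm, as the interface text tells. Its arguments: {"type":"object","properties":{"grip":{"type":"array","items":{"type":"number"}},"slide":{"type":"array","items":{"type":"array","items":{"type":"number"}}},"angular":{"type":"array","items":{"type":"array","items":{"type":"number"}}},"grip_force":{"type":"number"}},"required":["grip","slide","angular"]}

```bash
ls; mkdir -p pics
python3 - <<'E'
from plant import observe, optics
import cv2
s=observe(); print(s)
for c in ["scene","side","wrist"]:
    im=optics.camera(c); cv2.imwrite(f"pics/{c}0.png",im)
    k=optics.get_calibration(c); print(c,k)
E
```

```text
pics
{'clock': 0.0, 'joints': array([ 1.17443794,  0.4352421 ,  0.02499589,  1.57410586, -0.01159941,
        1.13402253, -0.07506394]), 'dq': array([-0.0006812 , -0.00059291, -0.00028122,  0.00107522, -0.00024539,
       -0.00020319,  0.00015536]), 'effort': array([ 4.18532190e-04, -6.67857385e+01,  9.84610990e-01, -3.14459467e+01,
       -6.08460652e-02,  4.32016351e-02,  2.20818333e-04]), 'tool_pos': array([ 180.74808928, -597.7431884 ,  225.92999526]), 'tool_rot': array([-0.30567653,  2.06541664, -2.06211108]), 'wrist_force': array([-0.67987503, -0.53882841,  0.20777388]), 'torque': array([-0.02827235, -0.01033085, -0.02164002]), 'finger_gap': 91.88578369981317}
scene {'mtx': array([[523.02899132,   0.        , 316.8083538 ],
       [  0.        , 523.02899132, 224.71045714],
       [  0.        ,   0.        ,   1.        ]]), 'position': array([ 259.86127478,  422.97145127, 1051.00679093]), 'rotation': array([ 0.17310278, -0.63790544, -2.50851505])}
side {'mtx': array([[615.74787492,   0.        , 317.84298267],
       [  0.        , 615.74787492, 245.14662868],
       [  0.        ,   0.        ,   1.        ]]), 'position': array([  261.02263731, -1326.99381227,   939.72543113]), 'rotation': array([ 0.97840945, -0.09019591, -0.22138477])}
wrist {'mtx': array([[402.005435  ,   0.        , 325.23715212],
       [  0.        , 402.005435  , 239.69537675],
       [  0.        ,   0.        ,   1.        ]]), 'position': array([ 248.20598256, -578.06737365,  383.63599698]), 'rotation': array([-0.22340004,  0.16741155, -1.26898465])}
```

View pics/scene0.png

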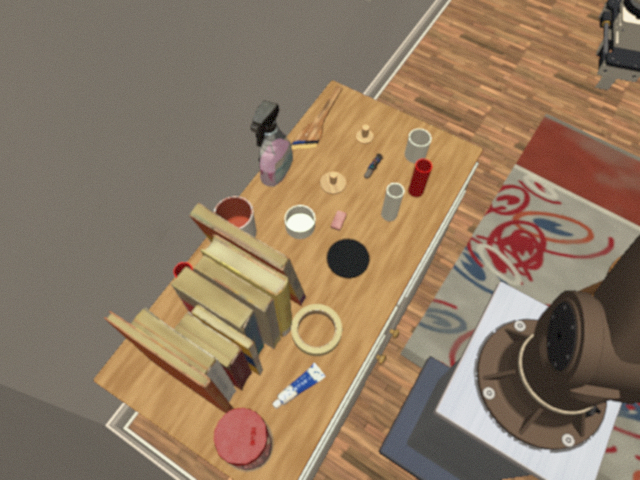

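View pics/side0.png

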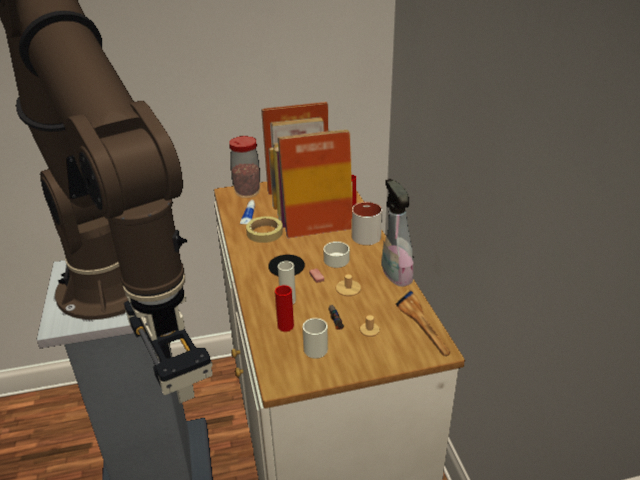

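View pics/wrist0.png

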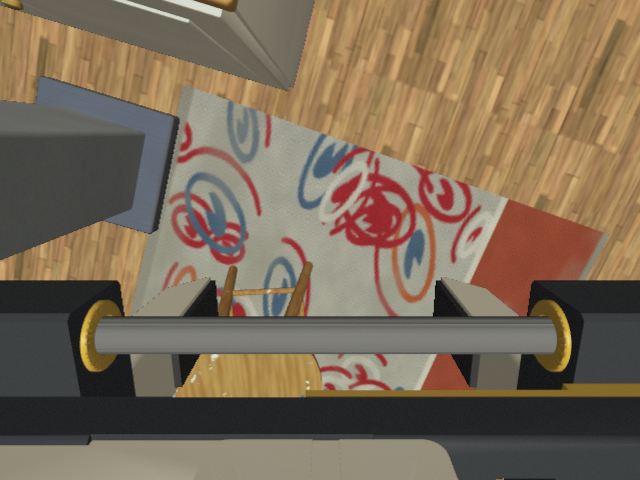

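```bash
cat > h.py <<'E'
import numpy as np, cv2
from scipy.spatial.transform import Rotation as R
from scipy.optimize import least_squares
from plant import observe, optics, recognise, job_done
def proj(k,P):
    P=np.atleast_2d(P); c=(P-k['position'])@R.from_rotvec(k['rotation']).as_matrix()
    u=k['mtx'][0,0]*c[:,0]/-c[:,2]+k['mtx'][0,2]; v=k['mtx'][1,1]*-c[:,1]/-c[:,2]+k['mtx'][1,2]
    return np.c_[u,v]
def ray(k,p):
    d=np.array([(p[0]-k['mtx'][0,2])/k['mtx'][0,0],-(p[1]-k['mtx'][1,2])/k['mtx'][1,1],-1.])
    return R.from_rotvec(k['rotation']).as_matrix()@d
def onz(k,p,z):
    d=ray(k,p); return k['position']+d*(z-k['position'][2])/d[2]
E
python3 - <<'E'
from h import *
print(optics.get_calibration("scene").keys())
for c in ["scene","side","wrist"]:
    for l in ["round_mat","dish","cup","tube","small_stopper","wide_stopper","eraser","oil_stick","paint_tube"]:
        r=recognise(c,l)
        k=optics.get_calibration(c)
        for x in r[:4]: print(c,l,round(x['score'],2),np.round(x['bbox'],1),np.round(onz(k,x['bbox'][:2],0)))
E
```

```text
dict_keys(['mtx', 'position', 'rotation'])
scene round_mat 0.81 [346.5 258.2  43.3  41. ] [456. -26.   0.]
scene dish 0.86 [298.5 223.8  31.6  31.3] [592. -42.   0.]
scene cup 0.92 [417.9 144.5  32.5  33.6] [ 464. -390.    0.]
scene tube 0.81 [392.9 202.6  23.7  35.9] [ 437. -208.    0.]
scene tube 0.68 [419.5 177.5  23.3  36.6] [ 416. -304.    0.]
scene tube 0.48 [183.8 270.1  20.2  16.5] [740. 188.   0.]
scene small_stopper 0.52 [365.  134.8  14.6  13.7] [ 591. -345.    0.]
scene wide_stopper 0.93 [332.6 183.3  30.2  21.8] [ 584. -178.    0.]
scene wide_stopper 0.37 [337.1 220.4  12.1  21. ] [522. -97.   0.]
scene eraser 0.67 [338.1 219.8  13.4  20.9] [521. -99.   0.]
scene eraser 0.29 [348.  256.7  43.7  41.8] [455. -31.   0.]
scene oil_stick 0.71 [374.  163.9  20.7  24.9] [ 528. -280.    0.]
scene paint_tube 0.92 [298.9 386.2  48.   45.6] [393. 260.   0.]
scene paint_tube 0.16 [372.2 166.5  17.8  30.2] [ 528. -271.    0.]
side round_mat 0.8 [285.4 267.4  37.8  17.8] [451. -36.  -0.]
side dish 0.91 [335.9 256.4  28.6  26.7] [591. -21.   0.]
side dish 0.54 [287.1 283.   19.5  43.3] [ 443. -103.    0.]
side cup 0.79 [314.4 337.5  22.9  36.3] [ 465. -316.    0.]
side tube 0.95 [283.  306.7  17.7  44.6] [ 416. -192.    0.]
side tube 0.61 [286.1 282.9  19.   42.2] [ 441. -102.    0.]
side tube 0.54 [354.4 191.7   5.9  26. ] [736. 307.   0.]
side small_stopper 0.75 [368.7 328.1  17.   19.5] [ 592. -317.    0.]
side wide_stopper 0.7 [336.4 255.7  29.1  23.3] [593. -19.   0.]
side wide_stopper 0.62 [347.6 284.9  23.7  17.9] [ 588. -149.    0.]
side eraser 0.49 [314.8 273.6   9.6   8.6] [519. -82.   0.]
side oil_stick 0.63 [335.9 319.4  15.1  18.8] [ 527. -269.   -0.]
side paint_tube 0.58 [246.2 212.4  12.8  27.8] [389. 271.   0.]
```

```bash
cat >> h.py <<'E'
def cyl(x,y,z,rings):
    t=np.linspace(0,2*np.pi,48,endpoint=False)
    return np.vstack([np.c_[x+r*np.cos(t),y+r*np.sin(t),np.full(48,z+h)] for r,h in rings])
RINGS=dict(round_mat=[(48,0),(48,6)],dish=[(34,0),(34,40)],cup=[(23.5,0),(26.5,3),(26.5,72)],tube=[(16,0),(19,3),(19,108)],
 small_stopper=[(22,10),(22,15),(9,48)],wide_stopper=[(31,10),(31,15),(9,48)])
def bb(k,P):
    p=proj(k,P); a,b=p.min(0),p.max(0); return np.r_[(a+b)/2,b-a]
E
python3 - <<'E'
from h import *
D=dict(round_mat=([346.5,258.2,43.3,41],[285.4,267.4,37.8,17.8]),dish=([298.5,223.8,31.6,31.3],[335.9,256.4,28.6,26.7]),
cup=([417.9,144.5,32.5,33.6],[314.4,337.5,22.9,36.3]),tube=([392.9,202.6,23.7,35.9],[286.1,282.9,19,42.2]),
small_stopper=([365,134.8,14.6,13.7],[368.7,328.1,17,19.5]),wide_stopper=([332.6,183.3,30.2,21.8],[347.6,284.9,23.7,17.9]))
ks,kd=optics.get_calibration("scene"),optics.get_calibration("side")
for n,(a,b) in D.items():
    f=lambda q:np.r_[bb(ks,cyl(*q,RINGS[n]))[:2]-a[:2],bb(kd,cyl(*q,RINGS[n]))[:2]-b[:2]]
    s=least_squares(f,[500,-150,0]); print(n,np.round(s.x,1),np.round(s.fun,1),'size pred',np.round(np.r_[bb(ks,cyl(*s.x,RINGS[n]))[2:],bb(kd,cyl(*s.x,RINGS[n]))[2:]],1),a[2:],b[2:])
a=cv2.imread("pics/scene0.png")[80:290,260:450]; cv2.imwrite("pics/c1.png",cv2.resize(a,None,fx=2.8,fy=2.8,interpolation=cv2.INTER_CUBIC))
a=cv2.imread("pics/side0.png")[190:370,230:420]; cv2.imwrite("pics/c2.png",cv2.resize(a,None,fx=3,fy=3,interpolation=cv2.INTER_CUBIC))
E
```

```text
round_mat [455.  -28.6  -6.9] [ 0.7  0.4  0.9 -0.3] size pred [43.5 40.5 36.7 23.4] [43.3, 41] [37.8, 17.8]
dish [587.8 -36.7  -8.4] [ 0.1  0.1  0.2 -0.1] size pred [30.5 34.9 26.  27.2] [31.6, 31.3] [28.6, 26.7]
cup [ 457.  -358.7    2. ] [ 0.  0.  0. -0.] size pred [27.2 35.3 25.5 40.9] [32.5, 33.6] [22.9, 36.3]
tube [ 429.2 -173.4   -1.2] [-0.5 -0.3 -0.6  0.2] size pred [23.5 39.  18.4 45.2] [23.7, 35.9] [19, 42.2]
small_stopper [ 585.8 -335.1   -6.3] [-0.1 -0.1 -0.1  0. ] size pred [17.8 19.7 19.7 22.3] [14.6, 13.7] [17, 19.5]
wide_stopper [ 581.4 -171.9   -2.5] [-0.1 -0.1 -0.2  0.1] size pred [26.3 23.4 25.3 22.5] [30.2, 21.8] [23.7, 17.9]
```

View pics/c1.png

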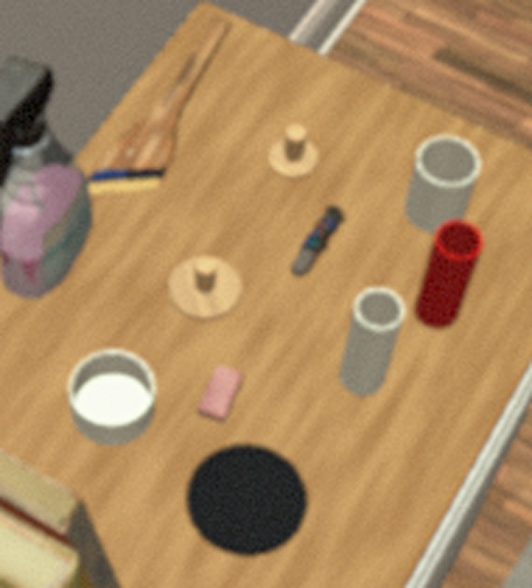

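View pics/c2.png

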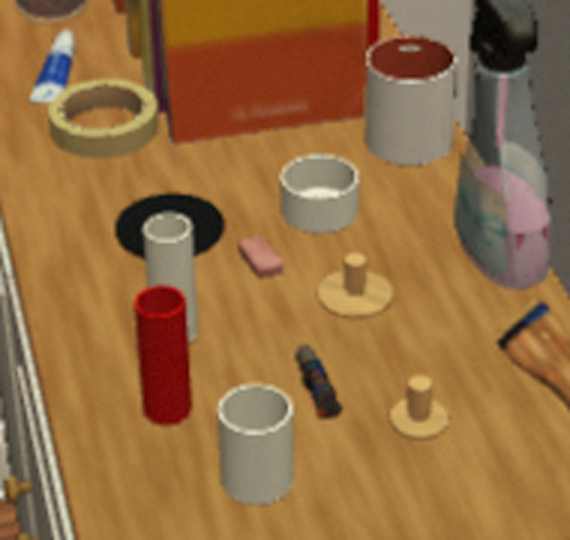

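Run:
```python
from h import *
s=observe(); M=R.from_rotvec(s['tool_rot']).as_matrix(); print(np.round(M,3))
kw=optics.get_calibration("wrist"); print('cam in tool',np.round(M.T@(kw['position']-s['tool_pos']),1)); print(np.round(M.T@R.from_rotvec(kw['rotation']).as_matrix(),3))
ks,kd=optics.get_calibration("scene"),optics.get_calibration("side")
for n,p in dict(bookL=(287,235),bookR=(352,228),mugbot=(367,243),mugL=(353,238),mugR=(381,238),tape=(265,240),spraybot=(400,283),redbot=(285,330)).items(): print(n,np.round(onz(kd,p,0)))
for n,p in dict(booktop=(303,300),red=(416,195),mugc=(235,213),tapeC=(316,330)).items(): print(n,np.round(onz(ks,p,0)))
print('book top z est, side (280,137),(351,132)', )
```

```text
[[-0.957  0.     0.29 ]
 [-0.29  -0.    -0.957]
 [ 0.    -1.     0.   ]]
cam in tool [ -70.2 -157.5    0.4]
[[-0.    -0.966 -0.258]
 [ 0.     0.258 -0.966]
 [ 1.    -0.     0.   ]]
bookL [484. 116.   0.]
bookR [671. 104.   0.]
mugbot [690.  19.   0.]
mugL [659.  53.   0.]
mugR [734.  33.   0.]
tape [420. 107.   0.]
spraybot [ 717. -175.    0.]
redbot [ 406. -275.    0.]
booktop [484. 107.   0.]
red [ 401. -256.    0.]
mugc [731.  13.   0.]
tapeC [426. 147.   0.]
book top z est, side (280,137),(351,132)
```

Request:
arm_command:
  grip: [0,0,0,0,0,0,0,0]
  slide:
    - [3,5,1]
    - [6,10,1]
    - [9,15,1]
    - [12,20,1]
    - [15,25,1]
    - [18,30,1]
    - [20,34,1]
    - [22,37,1]
  angular:
    - [0,0,-0.05]
    - [0,0,-0.1]
    - [0,0,-0.15]
    - [0,0,-0.2]
    - [0,0,-0.25]
    - [0,0,-0.294]
    - [0,0,-0.294]
    - [0,0,-0.294]
  grip_force: 15

```text
clock: 2.5
tool_pos: [401.7, -226.3, 237.0]
tool_rot: [-0.001, 2.22, -2.221]
wrist_force: [-0.1, -1.0, -0.2]
finger_gap: 91.9
```

Request:
arm_command:
  grip: [0,0,0,0,0,0,0,0]
  slide:
    - [3,5,0]
    - [6,10,0]
    - [8,14,0]
    - [10,17,0]
    - [10,18,0]
    - [10,18,0]
    - [10,18,0]
    - [10,18,0]
  angular:
    - [0,0,0]
    - [0,0,0]
    - [0,0,0]
    - [0,0,0]
    - [0,0,0]
    - [0,0,0]
    - [0,0,0]
    - [0,0,0]

```text
clock: 3.5
tool_pos: [501.3, -47.6, 237.1]
tool_rot: [-0.001, -2.221, 2.222]
wrist_force: [-0.1, 0.5, -0.1]
finger_gap: 91.5
```

```bash
cat >> h.py <<'E'
def shot(c,f):
    k=optics.get_calibration(c); im=optics.camera(c); cv2.imwrite("pics/"+f,im); return im,k
E
python3 - <<'E'
from h import *
import pickle
im,k=shot("wrist","w1.png"); s=observe(); print(s['tool_pos'],s['clock'])
pickle.dump(k,open("w1.pkl","wb"))
for l in ["dish","round_mat"]:
    for x in recognise("wrist",l)[:2]:
        print(l,x)
E
```

```text
[501.41572217 -47.38376404 237.12031843] 3.55
dish {'bbox': [313.6, 111.2, 78.9, 85.8], 'score': 0.77}
round_mat {'bbox': [305.3, 248.8, 94.4, 90.7], 'score': 0.78}
```

View pics/w1.png

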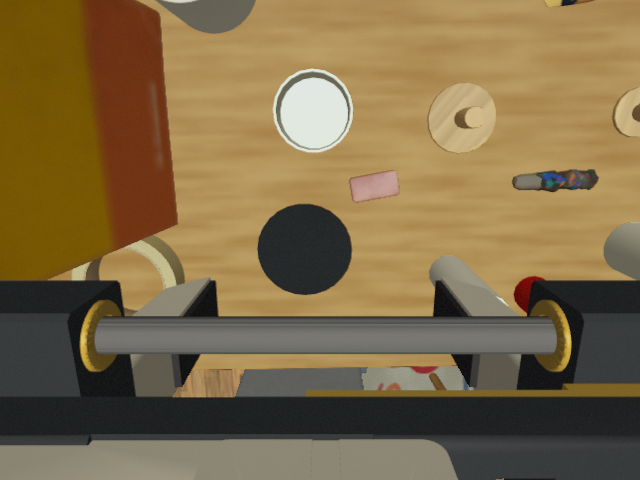

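```bash
cat >> h.py <<'E'
def fitxy(n,k,b,z=0,x0=(500,-100)):
    s=least_squares(lambda q:bb(k,cyl(q[0],q[1],z,RINGS[n]))[:2]-np.array(b)[:2],x0)
    return s.x,bb(k,cyl(*s.x,z,RINGS[n]))[2:]
E
python3 - <<'E'
from h import *
import pickle
k=pickle.load(open("w1.pkl","rb")); im=cv2.imread("pics/w1.png")
m=(im.max(2)<45).astype(np.uint8); m[280:]=0
n,l,st,ce=cv2.connectedComponentsWithStats(m[150:300,240:380])
i=1+st[1:,4].argmax(); x,y,w,h,a=st[i]; b=[240+x+w/2,150+y+h/2,w,h]; print(b, fitxy('round_mat',k,b), fitxy('round_mat',k,[305.3,248.8]))
print(fitxy('dish',k,[313.6,111.2]))
# dish edge by saturation
hs=cv2.cvtColor(im,cv2.COLOR_BGR2HSV); m=(hs[...,1]<60).astype(np.uint8)[50:170,250:375]
n,l,st,ce=cv2.connectedComponentsWithStats(m); i=1+st[1:,4].argmax(); x,y,w,h,a=st[i]; b=[250+x+w/2,50+y+h/2,w,h]; print(b,fitxy('dish',k,b))
# wide, eraser, others
print(fitxy('wide_stopper',k,[462,118]))
E
```

```text
[np.float64(304.5), np.float64(242.5), np.int32(93), np.int32(75)] (array([463.25003271, -26.92802669]), array([95.66429982, 93.18194157])) (array([456.62870353, -27.64335829]), array([95.26210424, 92.50145582]))
(array([588.14868315, -37.97555386]), array([80.76802994, 84.68931677]))
[np.float64(313.0), np.float64(110.5), np.int32(80), np.int32(85)] (array([588.70996071, -37.47505463]), array([80.80260139, 84.76168181]))
(array([ 583.65807721, -172.0895213 ]), array([70.04305914, 71.53253638]))
```

Request:
arm_command:
  grip: [0,0,0,0,0,0,0,0]
  slide:
    - [4,0.5,0]
    - [8.7,1.0,-4]
    - [8.7,1.0,-9]
    - [8.7,1.0,-14]
    - [8.7,1.0,-18]
    - [8.7,1.0,-20]
    - [8.7,1.0,-22.6]
    - [8.7,1.0,-22.6]
  angular:
    - [0,0,0]
    - [0,0,0]
    - [0,0,0]
    - [0,0,0]
    - [0,0,0]
    - [0,0,0]
    - [0,0,0]
    - [0,0,0]

```text
clock: 4.65
tool_pos: [587.0, -37.3, 9.4]
tool_rot: [0.003, -2.219, 2.22]
wrist_force: [0.3, -0.5, 0.3]
finger_gap: 92.2
```

Request:
arm_command:
  grip: [0.3,0.6,0.6,0.6,0.6,0.6,0.6,0.6]
  slide:
    - [0.1,0,0.1]
    - [0.1,0,0.1]
    - [0.1,0,0.1]
    - [0.1,0,0.1]
    - [0.1,0,0.1]
    - [0.1,0,0.1]
    - [0.1,0,0.1]
    - [0.1,0,0.1]
  angular:
    - [0,0,0]
    - [0,0,0]
    - [0,0,0]
    - [0,0,0]
    - [0,0,0]
    - [0,0,0]
    - [0,0,0]
    - [0,0,0]
  grip_force: 15

```text
clock: 5.65
tool_pos: [588.6, -37.3, 11.3]
tool_rot: [0.002, -2.22, 2.221]
wrist_force: [-1.8, 0.1, 6.4]
finger_gap: 66.6
```

Run:
```python
from h import *
im,k=shot("wrist","w2.png");print(observe()['finger_gap'],observe()['tool_pos'])
```

```text
66.8826246346879 [588.63154362 -37.29832992  11.33631046]
```

View pics/w2.png

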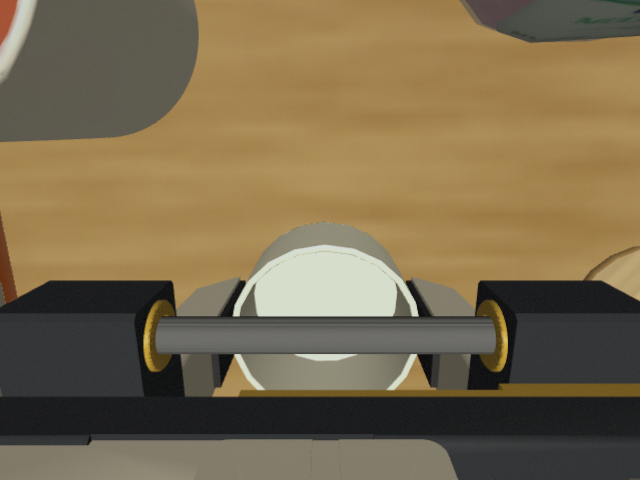

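Request:
arm_command:
  grip: [0.6,0.6,0.6,0.6,0.6,0.6,0.6,0.6]
  slide:
    - [0,0,2]
    - [0,0,5]
    - [-3,0.2,6]
    - [-7,0.5,6]
    - [-11,0.8,6]
    - [-13.2,1.0,6]
    - [-13.2,1.0,4]
    - [-13.2,1.0,3]
  angular:
    - [0,0,0]
    - [0,0,0]
    - [0,0,0]
    - [0,0,0]
    - [0,0,0]
    - [0,0,0]
    - [0,0,0]
    - [0,0,0]

```text
clock: 6.7
tool_pos: [456.2, -27.4, 40.9]
tool_rot: [0.002, -2.219, 2.221]
wrist_force: [0.9, -0.2, -2.7]
finger_gap: 66.5
```

Run:
```python
from h import *
shot("wrist","w3.png");shot("side","s3.png")
im=cv2.imread("pics/s3.png")[170:380,200:440]; cv2.imwrite("pics/s3c.png",cv2.resize(im,None,fx=2.5,fy=2.5))
```

```text
(no output)
```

View pics/w3.png

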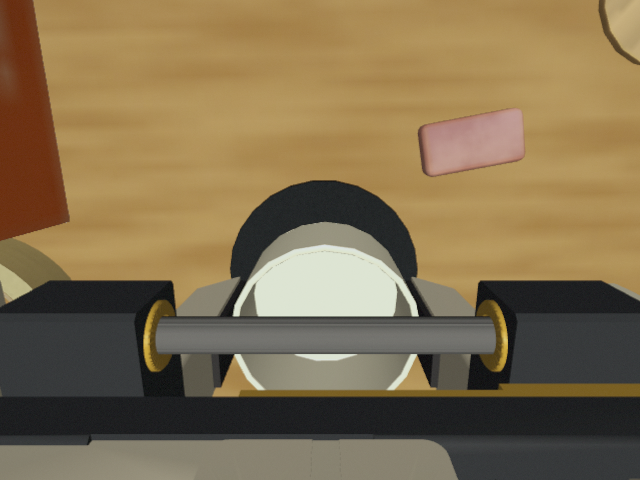

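View pics/s3c.png

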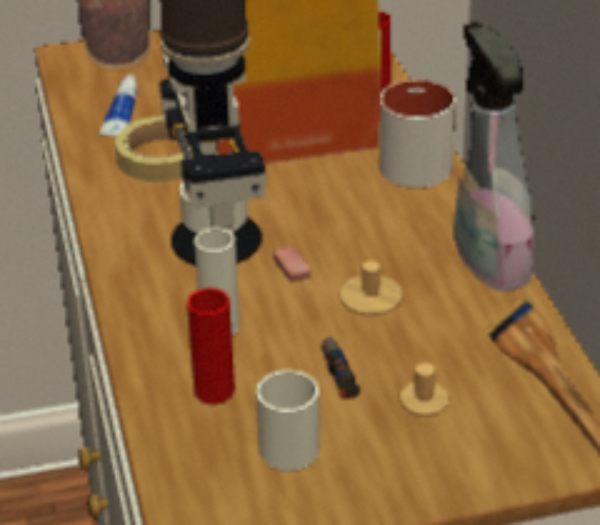

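Request:
arm_command:
  grip: [0.6,0.6,0.6,0.6,0.6,0.3,0,0]
  slide:
    - [0,0,-1]
    - [0,0,-2]
    - [0,0,-2.3]
    - [0,0,-2.35]
    - [0,0,-2.35]
    - [0,0,-2.35]
    - [0,0,-2.35]
    - [0,0,-2.35]
  angular:
    - [0,0,0]
    - [0,0,0]
    - [0,0,0]
    - [0,0,0]
    - [0,0,0]
    - [0,0,0]
    - [0,0,0]
    - [0,0,0]

```text
clock: 7.8
tool_pos: [456.3, -27.3, 17.1]
tool_rot: [0.003, -2.219, 2.22]
wrist_force: [0.3, 0.4, 0.6]
finger_gap: 82.0
```

Request:
arm_command:
  grip: [0,0,0,0,0,0,0,0]
  slide:
    - [0,0,4]
    - [0,0,10]
    - [0,0,16]
    - [-1,-5,20]
    - [-2,-11,24]
    - [-2.6,-17,24]
    - [-2.6,-23.3,24]
    - [-2.6,-23.3,24]
  angular:
    - [0,0,0]
    - [0,0,0]
    - [0,0,0]
    - [0,0,0]
    - [0,0,0]
    - [0,0,0]
    - [0,0,0]
    - [0,0,0]

```text
clock: 8.8
tool_pos: [429.0, -265.1, 257.1]
tool_rot: [-0.004, -2.214, 2.219]
wrist_force: [-0.3, 0.6, -0.3]
finger_gap: 92.1
```

Run:
```python
from h import *
import pickle
im,k=shot("wrist","w4.png"); print(observe()['tool_pos'],observe()['joints'])
pickle.dump(k,open("w4.pkl","wb"))
for l in ["cup","tube","small_stopper"]:
    for x in recognise("wrist",l)[:3]: print(l,x,*[fitxy(l,k,x['bbox'])])
im,k=shot("scene","sc4.png")
for l in ["dish"]:
    for x in recognise("scene",l)[:3]: print(l,x,*[fitxy(l,k,x['bbox'],6)])
```

```text
[ 429.43402869 -263.5959749   256.92849616] [ 0.57334196  0.22324318 -0.1587001   1.80555323  0.04179551  1.11849203
 -1.17587117]
cup {'bbox': [426.2, 177.4, 72.8, 65.1], 'score': 0.69} (array([ 459.56688792, -356.71848912]), array([75.10021818, 65.48183743]))
tube {'bbox': [322.4, 236.7, 50.1, 72.8], 'score': 0.78} (array([ 409.72050393, -263.07934932]), array([47.84438966, 68.87909334]))
tube {'bbox': [219.1, 210.5, 72.4, 62.8], 'score': 0.69} (array([ 434.55542952, -174.20689656]), array([71.46530166, 63.52066088]))
small_stopper {'bbox': [395.9, 30.9, 45.0, 50.2], 'score': 0.72} (array([ 586.67364683, -330.83362839]), array([49.35651408, 54.62051092]))
dish {'bbox': [350.1, 252.8, 32.5, 30.3], 'score': 0.84} (array([451.10624866, -30.15237092]), array([32.576539  , 36.29778743]))
```

View pics/w4.png

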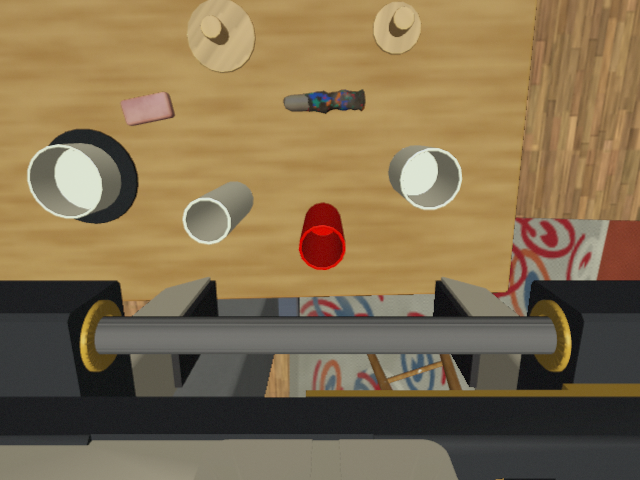

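View pics/sc4.png

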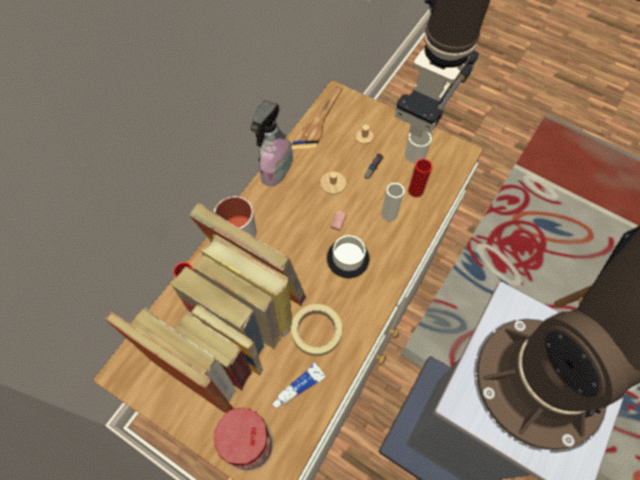

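Request:
arm_command:
  grip: [0,0,0,0,0,0,0,0]
  slide:
    - [0.5,-2,0]
    - [1,-4,0]
    - [1.5,-6,-2]
    - [2,-8,-4]
    - [3,-9.3,-6]
    - [3,-9.3,-8]
    - [3,-9.3,-8]
    - [3,-9.3,-8]
  angular:
    - [0,0,0.18]
    - [0,0,0.36]
    - [0,0,0.54]
    - [0,0,0.72]
    - [0,0,0.9]
    - [0,0,1.08]
    - [0,0,1.26]
    - [0,0,1.44]

```text
clock: 10.1
tool_pos: [461.3, -349.8, 176.9]
tool_rot: [-1.152, 1.296, -1.298]
wrist_force: [-0.8, -0.3, -0.3]
finger_gap: 91.9
```

Run:
```python
from h import *
s=observe(); M=R.from_rotvec(s['tool_rot']).as_matrix(); print(np.round(M,3),s['tool_pos'], 'jaw ang',np.arctan2(M[1,2],M[0,2]))
im,k=shot("wrist","w5.png")
```

```text
[[-0.119 -0.001  0.993]
 [-0.993 -0.002 -0.119]
 [ 0.002 -1.    -0.   ]] [ 461.31231246 -349.77322322  176.87519402] jaw ang -0.11977224865128396
```

View pics/w5.png

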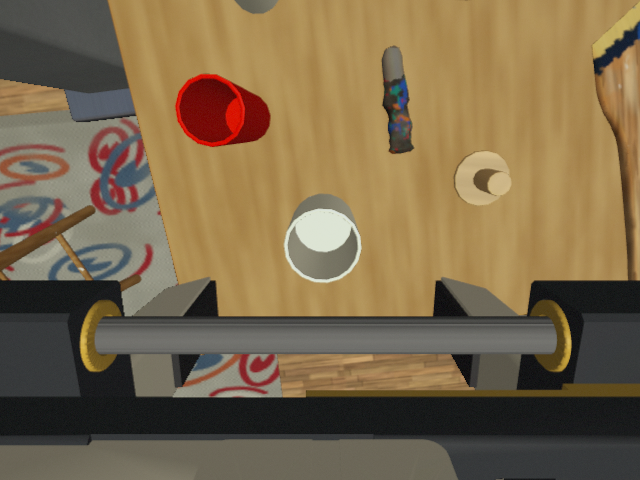

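Run:
```python
from h import *
k=optics.get_calibration("wrist")
f=lambda q:bb(k,cyl(q[0],q[1],q[2],[(26.5,0)]))-[323,245,76,74.5]
s=least_squares(f,[460,-350,72]);print(s.x,s.fun, 'rim z from size; z=72 forced:',onz(k,(323,245),72))
# stopper: flange ellipse
f=lambda q:bb(k,cyl(q[0],q[1],q[2],[(22,0)]))[:]-[482.5,178,56,54]
s=least_squares(f,[586,-335,15]);print('stopper',s.x,s.fun)
print(observe()['tool_pos'])
```

```text
[ 460.06225009 -356.71270666   67.22747397] [ 6.29361290e-04 -3.55541823e-02  6.89122635e-01 -7.16258078e-01] rim z from size; z=72 forced: [ 460.30006837 -354.74091595   72.        ]
stopper [ 591.6247769  -331.34933664    9.31195195] [ 0.00397494  0.0354005  -0.99980155  0.9998072 ]
[ 461.20896456 -350.00501634  176.97373906]
```

Request:
arm_command:
  grip: [0,0,0,0,0,0,0,0]
  slide:
    - [-0.1,-0.55,-2]
    - [-0.1,-0.55,-5]
    - [-0.1,-0.55,-8]
    - [-0.1,-0.55,-11]
    - [-0.1,-0.55,-13]
    - [-0.1,-0.55,-13.6]
    - [-0.1,-0.55,-13.6]
    - [-0.1,-0.55,-13.6]
  angular:
    - [0,0,0.12]
    - [0,0,0.12]
    - [0,0,0.12]
    - [0,0,0.12]
    - [0,0,0.12]
    - [0,0,0.12]
    - [0,0,0.12]
    - [0,0,0.12]

```text
clock: 11.15
tool_pos: [461.0, -355.7, 42.0]
tool_rot: [-1.215, 1.201, -1.206]
wrist_force: [-0.4, 0.6, 0.5]
finger_gap: 91.5
```

Request:
arm_command:
  grip: [0.4,0.7,0.7,0.7,0.7,0.7,0.7,0.7]
  slide:
    - [0,0,0]
    - [0,0,0]
    - [0,0,0]
    - [0,0,0]
    - [0,0,0]
    - [0,0,0]
    - [0,0,0]
    - [0,0,0]
  angular:
    - [0,0,0]
    - [0,0,0]
    - [0,0,0]
    - [0,0,0]
    - [0,0,0]
    - [0,0,0]
    - [0,0,0]
    - [0,0,0]

```text
clock: 12.15
tool_pos: [460.7, -355.7, 42.0]
tool_rot: [-1.215, 1.201, -1.206]
wrist_force: [-2.2, -0.4, 0.9]
finger_gap: 51.7
```

Run:
```python
from h import *
im,k=shot("wrist","w6.png");print(observe()['finger_gap'],observe()['tool_pos'])
```

```text
51.853376728471815 [ 460.77791777 -355.69339147   41.96427024]
```

View pics/w6.png

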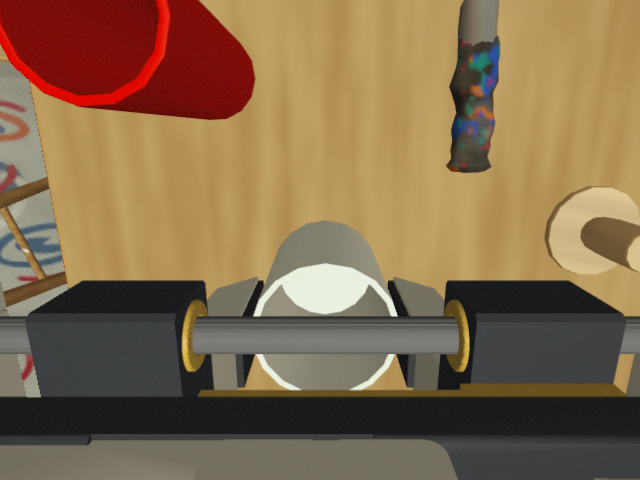

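Run:
```python
from h import *
k=optics.get_calibration("wrist"); t=observe()['tool_pos']
print('cup rim c - tcp', onz(k,(325,328),72)-t)
f=lambda q:bb(k,cyl(q[0],q[1],72,[(26.5,0)]))-[324.5,328.5,145,129]
s=least_squares(f,t[:2]);print(s.x-t[:2],s.fun)
```

```text
cup rim c - tcp [ 1.05666503  3.35261464 30.03572976]
[0.91988008 0.97507763] [0.01073636 2.29225332 6.37960733 8.17711178]
```

Request:
arm_command:
  grip: [0.7,0.7,0.7,0.7,0.7,0.7,0.7,0.7]
  slide:
    - [0,0,3]
    - [0,0,7]
    - [0,0,11]
    - [0,2,14]
    - [0,7,15]
    - [0,12,15]
    - [0,17,15]
    - [0,22,15]
  angular:
    - [0,0,0]
    - [0,0,0]
    - [0,0,0]
    - [0,0,0]
    - [0,0,0]
    - [0,0,0]
    - [0,0,0]
    - [0,0,0]

```text
clock: 13.2
tool_pos: [460.7, -133.8, 192.0]
tool_rot: [-1.215, 1.2, -1.206]
wrist_force: [1.4, 1.1, -2.0]
finger_gap: 51.9
```

Run:
```python
from h import *
im,k=shot("wrist","w7.png");print(observe()['finger_gap'],observe()['tool_pos'])
for x in recognise("wrist","dish")[:2]: print(x,fitxy('dish',k,x['bbox'],6))
```

```text
51.54152334738879 [ 460.76970961 -126.14021152  192.26183989]
{'bbox': [320.3, 75.4, 95.8, 100.8], 'score': 0.57} (array([457.6188539 , -27.35717827]), array([ 96.56134295, 104.00637927]))
{'bbox': [463.6, 257.5, 71.1, 60.3], 'score': 0.46} (array([ 576.45421507, -164.90361636]), array([96.79121822, 91.39574344]))
```

View pics/w7.png

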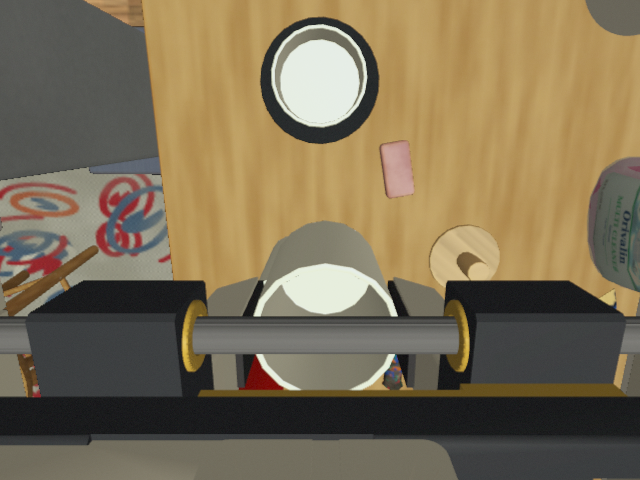

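Request:
arm_command:
  grip: [0.7,0.7,0.7,0.7,0.7,0.7,0.7,0.7]
  slide:
    - [-0.4,4,0]
    - [-0.4,8,0]
    - [-0.4,9.7,-2]
    - [-0.4,9.7,-6]
    - [-0.4,9.7,-9]
    - [-0.4,9.7,-9]
    - [-0.4,9.7,-9]
    - [-0.4,9.7,-9]
  angular:
    - [0,0,0]
    - [0,0,0]
    - [0,0,0]
    - [0,0,0]
    - [0,0,0]
    - [0,0,0]
    - [0,0,0]
    - [0,0,0]

```text
clock: 14.3
tool_pos: [458.0, -32.3, 103.5]
tool_rot: [-1.215, 1.194, -1.2]
wrist_force: [0.2, -0.2, -2.1]
finger_gap: 52.0
```

Run:
```python
from h import *
im,k=shot("wrist","w8.png");print(observe()['finger_gap'],observe()['tool_pos'])
im,k=shot("side","s8.png")
t=observe()['tool_pos']; 
o=im.copy()
cv2.imwrite("pics/s8c.png",cv2.resize(o[190:310,230:400],None,fx=4,fy=4,interpolation=cv2.INTER_CUBIC))
im,k=shot("scene","sc8.png")
cv2.imwrite("pics/sc8c.png",cv2.resize(im[190:310,280:420],None,fx=4,fy=4,interpolation=cv2.INTER_CUBIC))
```

```text
51.50733543273844 [457.87560039 -32.35959061 103.43111233]
```

View pics/w8.png

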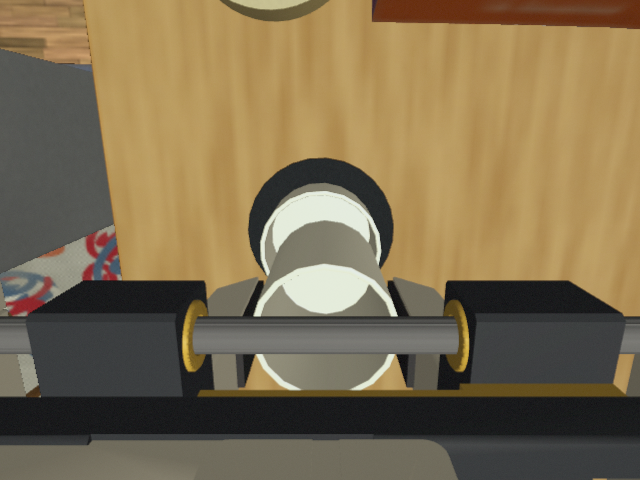

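View pics/s8c.png

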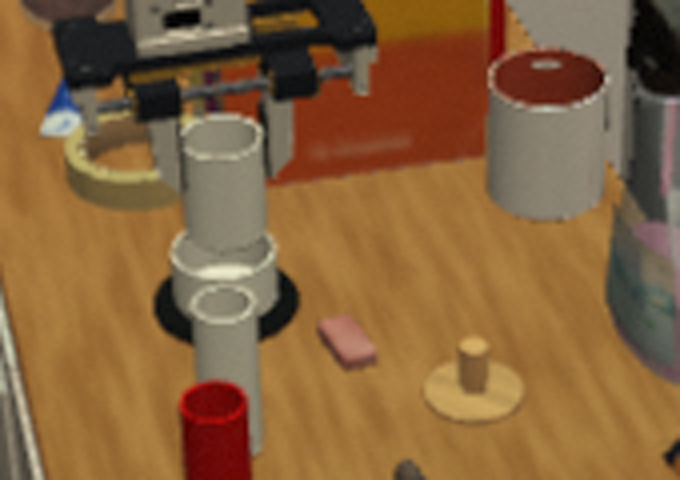

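View pics/sc8c.png

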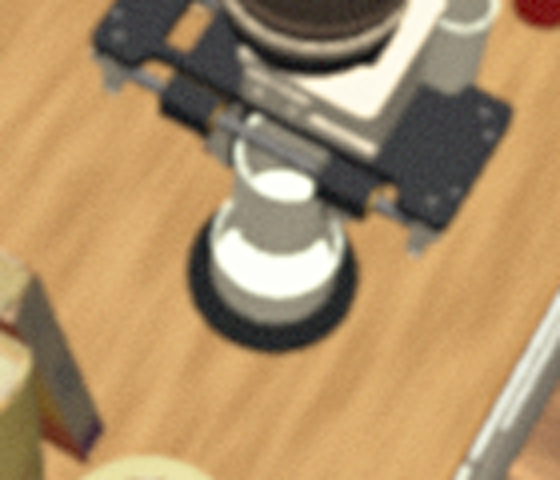

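Run:
```python
from h import *
im=cv2.imread("pics/w8.png"); k=optics.get_calibration("wrist"); t=observe()['tool_pos']; print(t)
# left,right,top extents of rims
def e(q,z,r):
    p=proj(k,cyl(q[0],q[1],z,[(r,0)])); return np.array([p[:,0].min(),p[:,0].max(),p[:,1].min()])
d=least_squares(lambda q:e(q,46,34)-[261,382,191],[457,-27]); print('dish',d.x,d.fun)
m=least_squares(lambda q:e(q,6,48)-[249,393,157.5],[457,-27]); print('mat',m.x,m.fun)
z=t[2]-42+72
c=least_squares(lambda q:(e(q,z,26.5)-[254,397,265])*[1,1,1],[457,-27]); print('cup',c.x,c.fun)
```

```text
[457.56278867 -32.41194494 103.1056667 ]
dish [456.76446209 -27.69662726] [-0.54254078  0.54422258  0.04118814]
mat [456.21054552 -26.59398207] [-1.57551781  1.58136972  0.13997946]
cup [458.7608286  -32.63296221] [-4.00608779  4.02168509  0.39154625]
```

Run:
```python
from h import *
im=cv2.imread("pics/w8.png"); 
c=cv2.resize(im[170:410,200:450],None,fx=3,fy=3,interpolation=cv2.INTER_CUBIC); 
k=optics.get_calibration("wrist"); t=observe()['tool_pos']
def e(q,r):
    p=proj(k,cyl(q[0],q[1],q[2],[(r,0)])); return np.array([p[:,0].min(),p[:,0].max(),p[:,1].min(),p[:,1].max()])
s=least_squares(lambda q:e(q,26.5)-[254,397,265,393],[457,-27,130]); print('cup',s.x-t,s.fun)
# inside rim
for q,r,z,col in [(s.x,26.5,None,(0,0,255)),((456.8,-27.7),34,46,(0,255,0))]:
    p=(proj(k,cyl(q[0],q[1],q[2] if z is None else z,[(r,0)]))-[200,170])*3
    for a in p.astype(int): cv2.circle(c,tuple(map(int,a)),2,col,-1)
cv2.imwrite("pics/w8o.png",c)
```

```text
cup [ 1.26669899 -2.77263327 21.46565486] [ 0.46937637 -0.47057103 -0.49373196  0.54109705]
```

View pics/w8o.png

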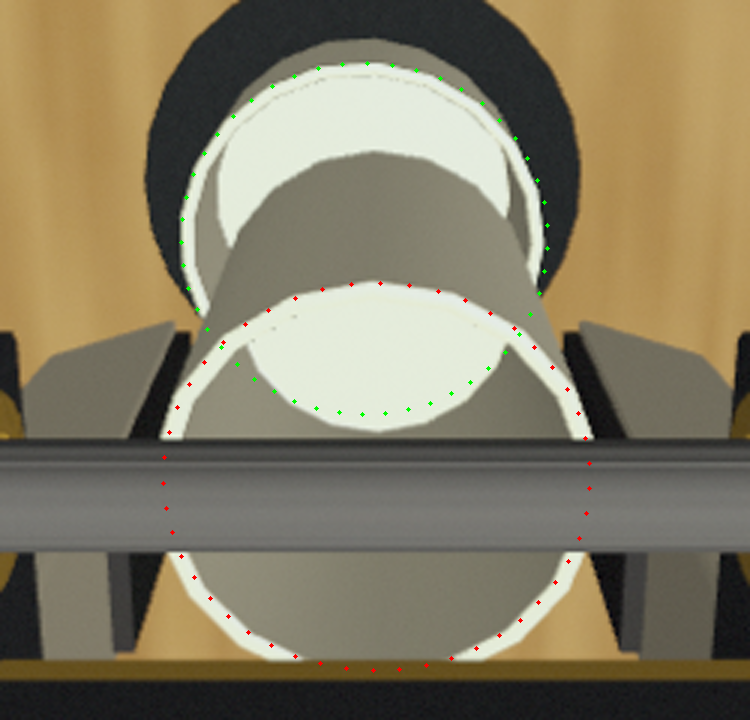

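Request:
arm_command:
  grip: [0.7,0.7,0.7,0.7,0.7,0.7,0.7,0.7]
  slide:
    - [-0.2,0.45,0]
    - [-0.2,0.45,0]
    - [-0.2,0.45,-1]
    - [-0.2,0.45,-2]
    - [-0.2,0.45,-3]
    - [-0.2,0.45,-4]
    - [-0.2,0.45,-4.6]
    - [-0.2,0.45,-4.8]
  angular:
    - [0,0,0]
    - [0,0,0]
    - [0,0,0]
    - [0,0,0]
    - [0,0,0]
    - [0,0,0]
    - [0,0,0]
    - [0,0,0]

```text
clock: 15.45
tool_pos: [455.4, -27.8, 54.6]
tool_rot: [-1.216, 1.195, -1.199]
wrist_force: [-0.6, -0.2, -1.8]
finger_gap: 51.6
```

Request:
arm_command:
  grip: [0.7,0.7,0.7,0.4,0.2,0,0,0]
  slide:
    - [0,0,-0.15]
    - [0,0,-0.2]
    - [0,0,-0.2]
    - [0,0,-0.2]
    - [0,0,-0.1]
    - [0,0,-0.1]
    - [0,0,0]
    - [0,0,0]
  angular:
    - [0,0,0]
    - [0,0,0]
    - [0,0,0]
    - [0,0,0]
    - [0,0,0]
    - [0,0,0]
    - [0,0,0]
    - [0,0,0]

```text
clock: 16.45
tool_pos: [455.4, -27.8, 54.7]
tool_rot: [-1.216, 1.194, -1.199]
wrist_force: [0.6, -0.1, 0.3]
finger_gap: 89.5
```

Run:
```python
from h import *
im,k=shot("wrist","w9.png");print(observe()['finger_gap'],observe()['tool_pos'])
im,k=shot("side","s9.png")
cv2.imwrite("pics/s9c.png",cv2.resize(im[190:310,230:400],None,fx=4,fy=4,interpolation=cv2.INTER_CUBIC))
```

```text
90.54077255488703 [455.3858254 -27.8563057  54.6543777]
```

View pics/w9.png

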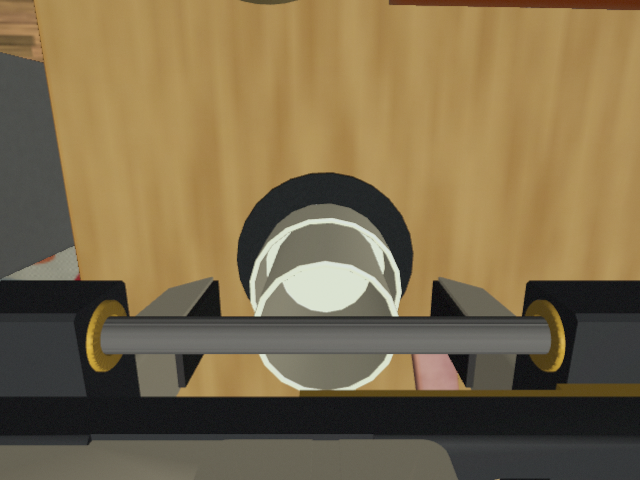

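View pics/s9c.png

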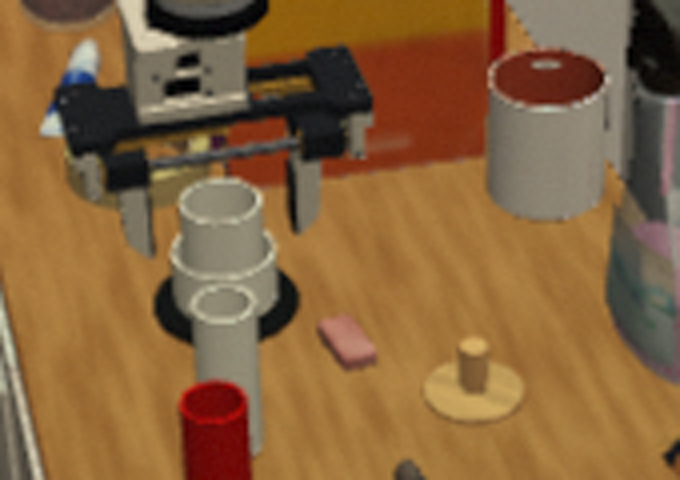

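Request:
arm_command:
  grip: [0,0,0,0,0,0,0,0]
  slide:
    - [0,0,4]
    - [0,0,9]
    - [0,0,14]
    - [-1,-4,16]
    - [-2,-9,16]
    - [-2.3,-13,16]
    - [-2.3,-14,16]
    - [-2.3,-14,16]
  angular:
    - [0,0,0]
    - [0,0,0]
    - [0,0,0]
    - [0,0,0]
    - [0,0,0]
    - [0,0,0]
    - [0,0,0]
    - [0,0,0]

```text
clock: 17.55
tool_pos: [432.3, -167.8, 214.5]
tool_rot: [-1.216, 1.196, -1.2]
wrist_force: [0.4, 1.5, 0.2]
finger_gap: 91.8
```

Run:
```python
from h import *
import pickle
im,k=shot("wrist","w10.png");print(observe()['finger_gap'],observe()['tool_pos'])
pickle.dump(k,open("w10.pkl","wb"))
for l in ["tube","cup"]:
  for x in recognise("wrist",l)[:2]: print(x,fitxy(l,k,x['bbox'],0 if l=='tube' else 11))
```

```text
91.74823812017259 [ 432.50614122 -166.87051246  214.54725239]
{'bbox': [294.1, 332.8, 55.0, 101.5], 'score': 0.84} (array([ 411.72592094, -261.16257117]), array([52.78949216, 98.39849709]))
{'bbox': [323.9, 229.9, 57.1, 76.1], 'score': 0.66} (array([ 432.86571098, -170.62159979]), array([55.83556092, 76.39310749]))
{'bbox': [364.9, 38.2, 75.0, 76.4], 'score': 0.7} (array([457.68425202, -36.14410268]), array([80.95588185, 99.84739476]))
{'bbox': [419.5, 293.9, 18.3, 42.1], 'score': 0.29} (array([ 512.77927839, -229.35895406]), array([79.79742528, 88.31962936]))
```

View pics/w10.png

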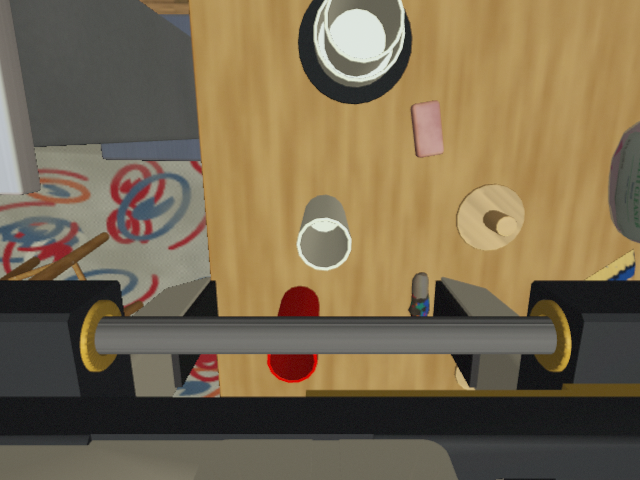

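Run:
```python
from h import *
import pickle
k=pickle.load(open("w10.pkl","rb"))
print(onz(k,(324.5,243),108))
print(least_squares(lambda q:bb(k,cyl(q[0],q[1],q[2],[(19,0)]))-[324.5,243.5,53.5,53],[430,-170,108]).x)
```

```text
[ 433.28049012 -171.57666684  108.        ]
[ 433.33373487 -174.30456392  100.57623937]
```

Request:
arm_command:
  grip: [0,0,0,0,0,0,0,0]
  slide:
    - [0.05,-0.55,-2]
    - [0.05,-0.55,-5]
    - [0.05,-0.55,-8]
    - [0.05,-0.55,-11]
    - [0.05,-0.55,-13]
    - [0.05,-0.55,-13.8]
    - [0.05,-0.55,-13.8]
    - [0.05,-0.55,-13.8]
  angular:
    - [0,0,0]
    - [0,0,0]
    - [0,0,0]
    - [0,0,0]
    - [0,0,0]
    - [0,0,0]
    - [0,0,0]
    - [0,0,0]

```text
clock: 18.7
tool_pos: [433.8, -171.7, 77.4]
tool_rot: [-1.216, 1.192, -1.198]
wrist_force: [0.1, -0.3, -0.0]
finger_gap: 91.6
```

Request:
arm_command:
  grip: [0.4,0.8,0.8,0.8,0.8,0.8,0.8,0.8]
  slide:
    - [0,0,0]
    - [0,0,0]
    - [0,0,0]
    - [0,0,0]
    - [0,0,0]
    - [0,0,0]
    - [0,0,0]
    - [0,0,0]
  angular:
    - [0,0,0]
    - [0,0,0]
    - [0,0,0]
    - [0,0,0]
    - [0,0,0]
    - [0,0,0]
    - [0,0,0]
    - [0,0,0]

```text
clock: 19.7
tool_pos: [433.7, -171.7, 77.3]
tool_rot: [-1.217, 1.192, -1.198]
wrist_force: [-0.6, 1.1, -1.0]
finger_gap: 38.5
```

Run:
```python
from h import *
im,k=shot("wrist","w11.png");print(observe()['finger_gap'],observe()['tool_pos'])
```

```text
38.392812340615606 [ 433.70928014 -171.65598373   77.32885943]
```

View pics/w11.png

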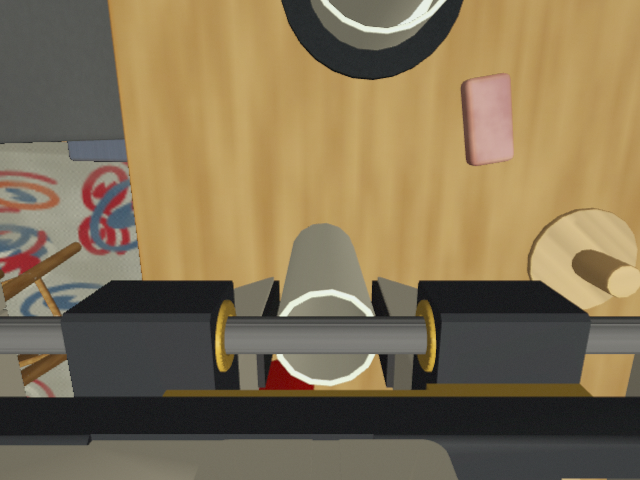

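Run:
```python
from h import *
k=optics.get_calibration("wrist");t=observe()['tool_pos']
print(onz(k,(325.5,337),108)-t)
```

```text
[ 1.15683498  0.14953345 30.67114057]
```

Request:
arm_command:
  grip: [0.8,0.8,0.8,0.8,0.8,0.8,0.8,0.8]
  slide:
    - [0,0,3]
    - [0,0,7]
    - [0,0,11]
    - [1,2,13]
    - [2,4,13]
    - [2.2,6,13]
    - [2.2,6,13]
    - [2.2,6,13]
  angular:
    - [0,0,0]
    - [0,0,0]
    - [0,0,0]
    - [0,0,0]
    - [0,0,0]
    - [0,0,0]
    - [0,0,0]
    - [0,0,0]

```text
clock: 20.75
tool_pos: [455.4, -112.4, 207.1]
tool_rot: [-1.217, 1.192, -1.198]
wrist_force: [-0.4, -0.2, -1.9]
finger_gap: 38.6
```

Run:
```python
from h import *
import pickle
im,k=shot("wrist","w12.png");print(observe()['finger_gap'],observe()['tool_pos'])
pickle.dump((k,observe()['tool_pos']),open("w12.pkl","wb"))
cv2.imwrite("pics/w12c.png",cv2.resize(im[30:230,220:440],None,fx=3,fy=3,interpolation=cv2.INTER_CUBIC))
```

```text
38.707603208118655 [ 455.44223277 -112.5981764   207.16180344]
```

View pics/w12.png

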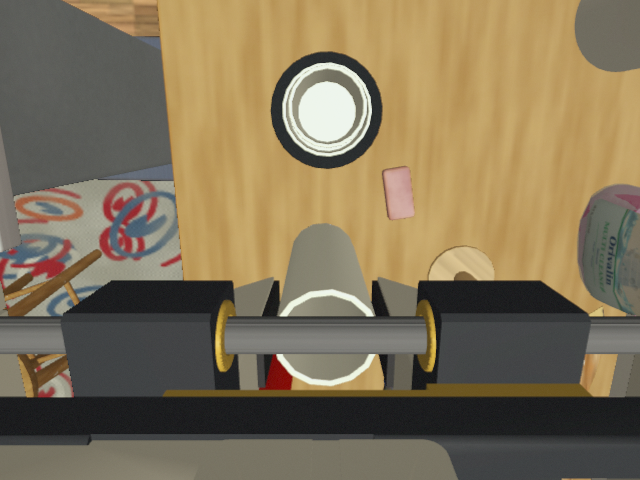

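View pics/w12c.png

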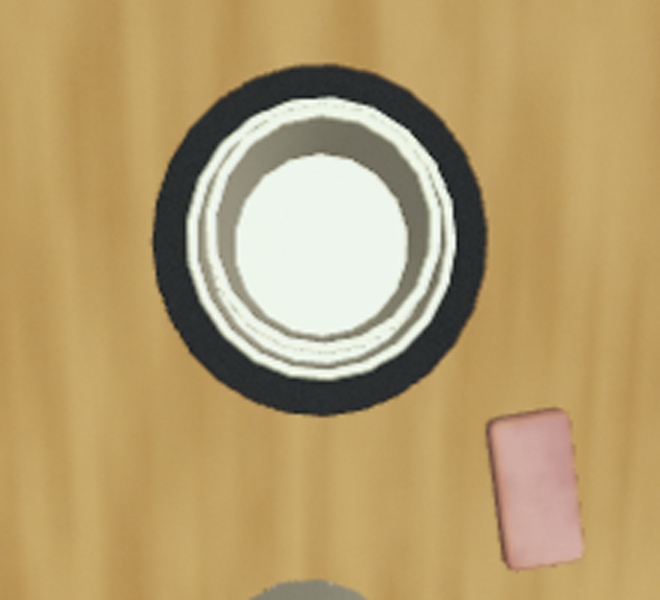

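Run:
```python
from h import *
import pickle
k,t=pickle.load(open("w12.pkl","rb"))
c=onz(k,(327.7,106.5),83); print('cup',c, 'floor',onz(k,(220+322/3,30+245/3),16)); d=onz(k,(220+321/3,30+238/3),46);print('dish',d,'mat',onz(k,(220+320/3,30+240/3),6), t)
```

```text
cup [456.96190331 -26.7430125   83.        ] floor [457.25638313 -26.92589966  16.        ]
dish [456.75937791 -26.64064525  46.        ] mat [456.73272904 -25.12280429   6.        ] [ 455.44223277 -112.5981764   207.16180344]
```

Request:
arm_command:
  grip: [0.8,0.8,0.8,0.8,0.8,0.8,0.8,0.8]
  slide:
    - [0,3,0]
    - [0,6,0]
    - [0.05,8,0]
    - [0.05,8.6,-1]
    - [0.05,8.6,-3]
    - [0.05,8.6,-3]
    - [0.05,8.6,-3]
    - [0.05,8.6,-3]
  angular:
    - [0,0,0]
    - [0,0,0]
    - [0,0,0]
    - [0,0,0]
    - [0,0,0]
    - [0,0,0]
    - [0,0,0]
    - [0,0,0]

```text
clock: 21.8
tool_pos: [456.3, -27.0, 177.7]
tool_rot: [-1.216, 1.193, -1.199]
wrist_force: [-0.2, -0.5, -2.0]
finger_gap: 38.7
```

Run:
```python
from h import *
im,k=shot("wrist","w13.png");print(observe()['finger_gap'],observe()['tool_pos'])
im,k=shot("side","s13.png")
cv2.imwrite("pics/s13c.png",cv2.resize(im[170:310,230:400],None,fx=4,fy=4,interpolation=cv2.INTER_CUBIC))
```

```text
38.356895902707215 [456.28689846 -26.88165979 177.64981713]
```

View pics/w13.png

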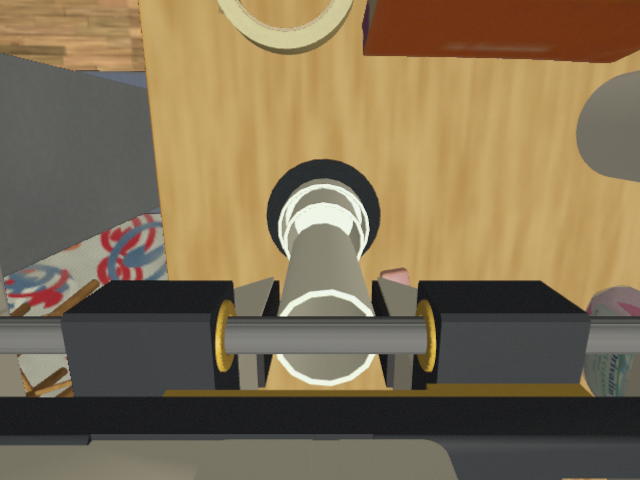

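View pics/s13c.png

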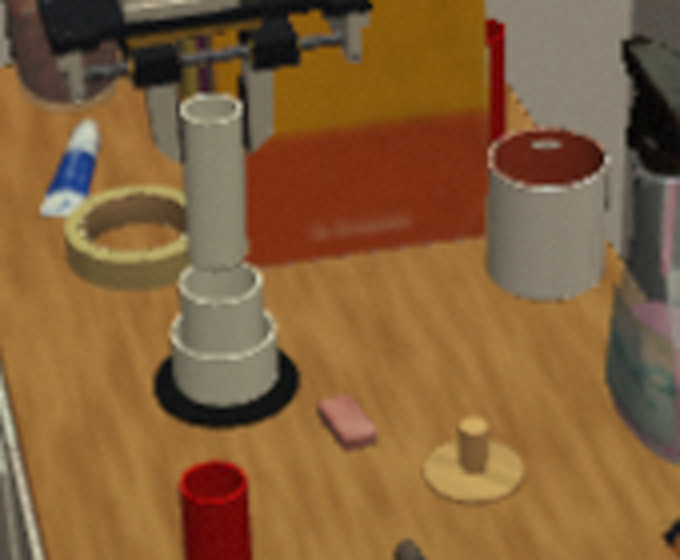

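Request:
arm_command:
  grip: [0.8,0.8,0.8,0.8,0.8,0.8,0.8,0.8]
  slide:
    - [-0.05,0,-1]
    - [-0.05,0,-2]
    - [-0.05,0,-3.2]
    - [-0.05,0,-4.5]
    - [-0.05,0,-6]
    - [-0.05,0,-7.4]
    - [-0.05,0,-8.2]
    - [-0.05,0,-8.3]
  angular:
    - [0,0,0]
    - [0,0,0]
    - [0,0,0]
    - [0,0,0]
    - [0,0,0]
    - [0,0,0]
    - [0,0,0]
    - [0,0,0]

```text
clock: 22.9
tool_pos: [455.4, -26.7, 94.0]
tool_rot: [-1.217, 1.193, -1.198]
wrist_force: [0.3, -0.1, -1.5]
finger_gap: 38.6
```

Request:
arm_command:
  grip: [0.8,0.8,0.8,0.6,0.3,0,0,0]
  slide:
    - [0,0,-0.15]
    - [0,0,-0.2]
    - [0,0,-0.2]
    - [0,0,-0.2]
    - [0,0,-0.1]
    - [0,0,0]
    - [0,0,0]
    - [0,0,0]
  angular:
    - [0,0,0]
    - [0,0,0]
    - [0,0,0]
    - [0,0,0]
    - [0,0,0]
    - [0,0,0]
    - [0,0,0]
    - [0,0,0]

```text
clock: 23.9
tool_pos: [455.5, -26.7, 94.0]
tool_rot: [-1.217, 1.193, -1.199]
wrist_force: [-0.6, -0.3, 0.4]
finger_gap: 74.1
```

Run:
```python
from h import *
im,k=shot("wrist","w14.png");print(observe()['finger_gap'],observe()['tool_pos'])
im,k=shot("side","s14.png")
cv2.imwrite("pics/s14c.png",cv2.resize(im[170:310,230:400],None,fx=4,fy=4,interpolation=cv2.INTER_CUBIC))
```

```text
78.0349219721893 [455.43941398 -26.73007977  93.97737304]
```

View pics/w14.png

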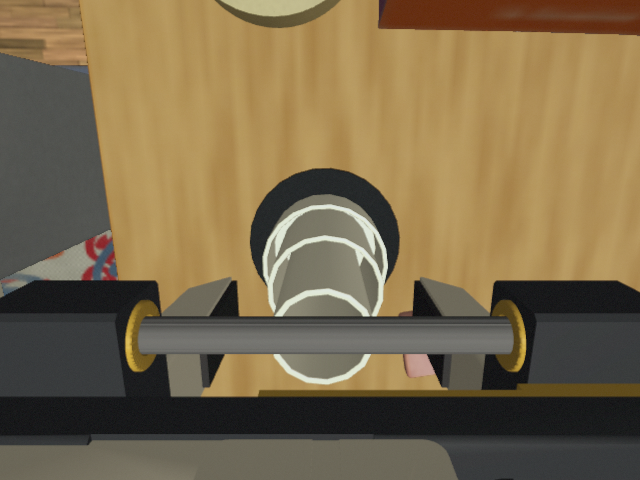

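View pics/s14c.png

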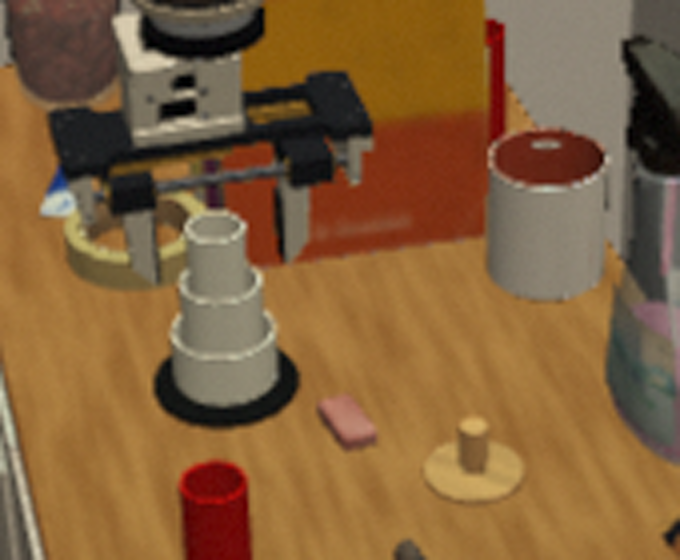

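Request:
arm_command:
  grip: [0,0,0,0,0,0,0,0]
  slide:
    - [0,0,4]
    - [0,0,8]
    - [1,-2,11]
    - [3,-7,11]
    - [5,-12,11]
    - [7,-17,11]
    - [9,-22,9]
    - [11,-26,8]
  angular:
    - [0,0,0]
    - [0,0,0]
    - [0,0,0]
    - [0,0,0]
    - [0,0,0]
    - [0,0,0]
    - [0,0,0]
    - [0,0,0]

```text
clock: 25.0
tool_pos: [565.1, -289.2, 172.6]
tool_rot: [-1.217, 1.195, -1.199]
wrist_force: [0.1, 1.1, 0.9]
finger_gap: 91.8
```

Request:
arm_command:
  grip: [0,0,0,0,0,0,0,0]
  slide:
    - [1,-2,-1]
    - [2,-4,-2]
    - [2.4,-4.5,-3.5]
    - [2.4,-4.5,-4.5]
    - [2.4,-4.5,-4.5]
    - [2.4,-4.5,-4.5]
    - [2.4,-4.5,-4.5]
    - [2.4,-4.5,-4.5]
  angular:
    - [0,0,0]
    - [0,0,0]
    - [0,0,0]
    - [0,0,0]
    - [0,0,0]
    - [0,0,0]
    - [0,0,0]
    - [0,0,0]

```text
clock: 26.0
tool_pos: [589.3, -334.2, 128.2]
tool_rot: [-1.217, 1.195, -1.2]
wrist_force: [0.1, -0.0, 0.4]
finger_gap: 91.9
```

Run:
```python
from h import *
import pickle
im,k=shot("wrist","w15.png");print(observe()['finger_gap'],observe()['tool_pos'],observe()['joints'])
pickle.dump(k,open("w15.pkl","wb"))
```

```text
91.89581296944789 [ 589.23271726 -334.22717349  128.06912954] [ 0.70608026  0.64539581 -0.43478911  1.51771867  0.29925847  1.04222846
  0.21357198]
```

View pics/w15.png

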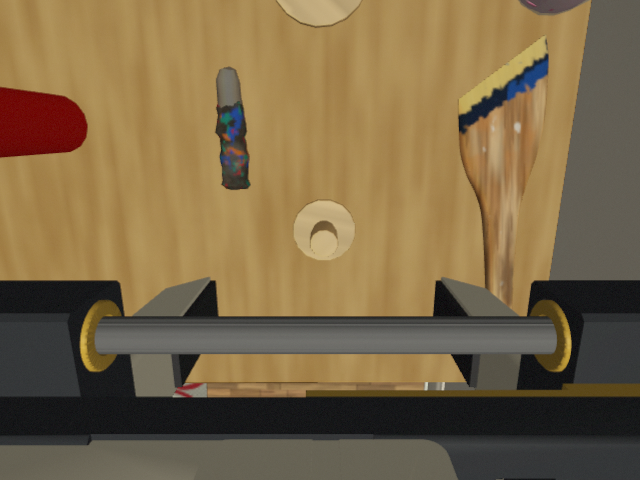

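Run:
```python
from h import *
import pickle
k=pickle.load(open("w15.pkl","rb"))
print(onz(k,(324,242.5),48),onz(k,(324.5,230.3),15), proj(k,cyl(589,-334,15,[(22,0)])).ptp(0) if hasattr(np.ndarray,'ptp') else np.ptp(proj(k,cyl(589,-334,15,[(22,0)])),axis=0))
```

```text
Traceback (most recent call last):
AttributeError: `ptp` was removed from the ndarray class in NumPy 2.0. Use np.ptp(arr, ...) instead.
```

Run:
```python
from h import *
import pickle
k=pickle.load(open("w15.pkl","rb"))
print(onz(k,(324,242.5),48),onz(k,(324.5,230.3),15), np.ptp(proj(k,cyl(589,-334,15,[(22,0)])),axis=0))
```

```text
[ 589.8155823  -330.44578823   48.        ] [ 590.13496096 -330.79348849   15.        ] [63.33257041 61.38665635]
```

Request:
arm_command:
  grip: [0,0,0,0,0,0,0,0]
  slide:
    - [0,0.3,-2]
    - [0,0.3,-4]
    - [0,0.3,-6]
    - [0,0.3,-8]
    - [0,0.3,-10]
    - [0,0.3,-10.9]
    - [0,0.3,-10.9]
    - [0,0.3,-10.9]
  angular:
    - [0,0,0]
    - [0,0,0]
    - [0,0,0]
    - [0,0,0]
    - [0,0,0]
    - [0,0,0]
    - [0,0,0]
    - [0,0,0]

```text
clock: 27.05
tool_pos: [589.9, -331.4, 19.8]
tool_rot: [-1.217, 1.194, -1.2]
wrist_force: [0.6, -1.0, -0.1]
finger_gap: 91.8
```

Request:
arm_command:
  grip: [0.4,0.7,0.9,0.9,0.9,0.9,0.9,0.9]
  slide:
    - [0,0,0]
    - [0,0,0]
    - [0,0,0]
    - [0,0,0]
    - [0,0,0]
    - [0,0,0]
    - [0,0,0]
    - [0,0,0]
  angular:
    - [0,0,0]
    - [0,0,0]
    - [0,0,0]
    - [0,0,0]
    - [0,0,0]
    - [0,0,0]
    - [0,0,0]
    - [0,0,0]

```text
clock: 28.05
tool_pos: [589.8, -331.4, 19.8]
tool_rot: [-1.217, 1.194, -1.2]
wrist_force: [0.1, -0.4, -0.3]
finger_gap: 17.3
```

Run:
```python
from h import *
im,k=shot("wrist","w16.png");print(observe()['finger_gap'],observe()['tool_pos'])
```

```text
17.314591273522755 [ 589.82743284 -331.34021572   19.77252969]
```

View pics/w16.png

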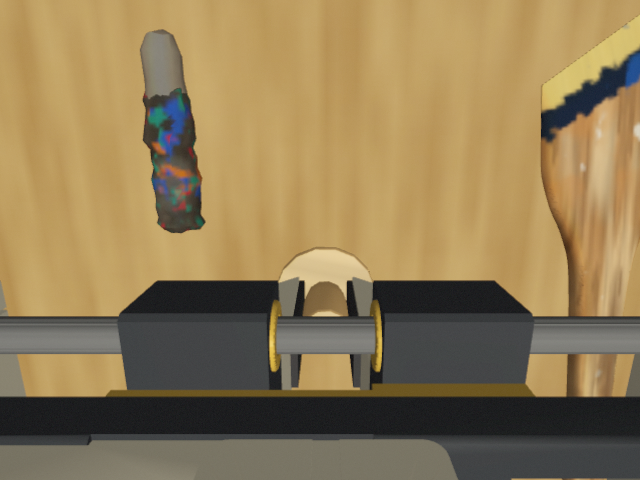

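Run:
```python
from h import *
k=optics.get_calibration("wrist"); t=observe()['tool_pos']
print(onz(k,(325,247.5),15)-[0,22,0]-t, onz(k,(325,247.5),12)-[0,22,0]-t)
```

```text
[ 0.68933578  0.38580899 -4.77252969] [ 0.71065071 -0.48438276 -7.77252969]
```

Request:
arm_command:
  grip: [0.9,0.9,0.9,0.9,0.9,0.9,0.9,0.9]
  slide:
    - [0,0,3]
    - [0,0,8]
    - [0,0,13]
    - [-2,3,18]
    - [-5,8,18]
    - [-8,13,18]
    - [-11,18,18]
    - [-13.4,22,18]
  angular:
    - [0,0,0]
    - [0,0,0]
    - [0,0,0]
    - [0,0,0]
    - [0,0,0]
    - [0,0,0]
    - [0,0,0]
    - [0,0,0]

```text
clock: 29.1
tool_pos: [454.4, -109.4, 200.0]
tool_rot: [-1.217, 1.193, -1.2]
wrist_force: [1.5, -0.6, -0.3]
finger_gap: 17.0
```

Request:
arm_command:
  grip: [0.9,0.9,0.9,0.9,0.9,0.9,0.9,0.9]
  slide:
    - [0,0.3,0]
    - [0,0.3,0]
    - [0,0.3,0]
    - [0,0.3,0]
    - [0,0.3,0]
    - [0,0.3,0]
    - [0,0.3,0]
    - [0,0.3,0]
  angular:
    - [0,0,0]
    - [0,0,0]
    - [0,0,0]
    - [0,0,0]
    - [0,0,0]
    - [0,0,0]
    - [0,0,0]
    - [0,0,0]

```text
clock: 30.1
tool_pos: [454.4, -106.4, 200.0]
tool_rot: [-1.217, 1.193, -1.2]
wrist_force: [0.1, 0.0, -0.9]
finger_gap: 17.6
```

Run:
```python
from h import *
import pickle
im,k=shot("wrist","w17.png");print(observe()['finger_gap'],observe()['tool_pos'])
pickle.dump((k,observe()['tool_pos']),open("w17.pkl","wb"))
cv2.imwrite("pics/w17c.png",cv2.resize(im[30:230,220:440],None,fx=3,fy=3,interpolation=cv2.INTER_CUBIC))
```

```text
17.712497011296797 [ 454.42677528 -106.39514682  199.96533026]
```

View pics/w17.png

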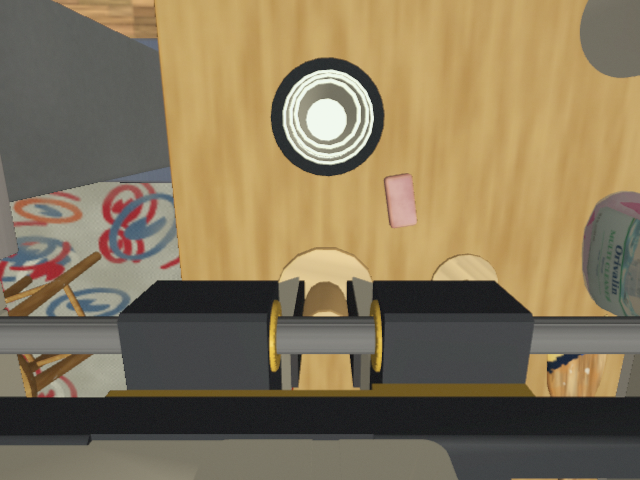

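View pics/w17c.png

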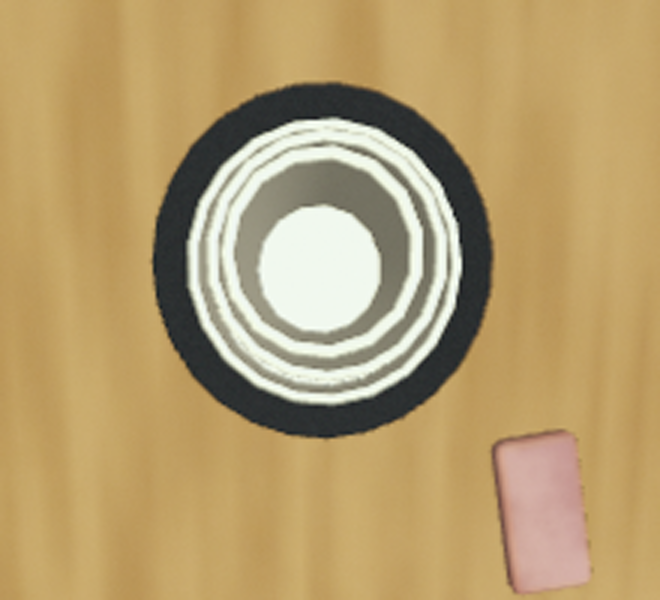

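Run:
```python
from h import *
import pickle
k,t=pickle.load(open("w17.pkl","rb"))
print('tube',onz(k,(327.5,113.5),124),'floor',onz(k,(220+320/3,30+269/3),21),t)
```

```text
tube [455.66867893 -27.32876716 124.        ] floor [455.88744953 -27.83686163  21.        ] [ 454.42677528 -106.39514682  199.96533026]
```

Request:
arm_command:
  grip: [0.9,0.9,0.9,0.9,0.9,0.9,0.9,0.9]
  slide:
    - [0,3,0]
    - [0.05,6,0]
    - [0.05,7.85,0]
    - [0.05,7.85,-2]
    - [0.05,7.85,-4]
    - [0.05,7.85,-4]
    - [0.05,7.85,-4]
    - [0.05,7.85,-4]
  angular:
    - [0,0,0]
    - [0,0,0]
    - [0,0,0]
    - [0,0,0]
    - [0,0,0]
    - [0,0,0]
    - [0,0,0]
    - [0,0,0]

```text
clock: 31.15
tool_pos: [455.5, -27.9, 160.8]
tool_rot: [-1.216, 1.192, -1.201]
wrist_force: [-0.1, -0.2, 0.1]
finger_gap: 17.4
```

Run:
```python
from h import *
im,k=shot("wrist","w18.png");print(observe()['finger_gap'],observe()['tool_pos'])
im,k=shot("side","s18.png")
cv2.imwrite("pics/s18c.png",cv2.resize(im[170:310,230:400],None,fx=4,fy=4,interpolation=cv2.INTER_CUBIC))
```

```text
17.613134765258696 [455.42680776 -27.90477534 160.67077475]
```

View pics/s18c.png

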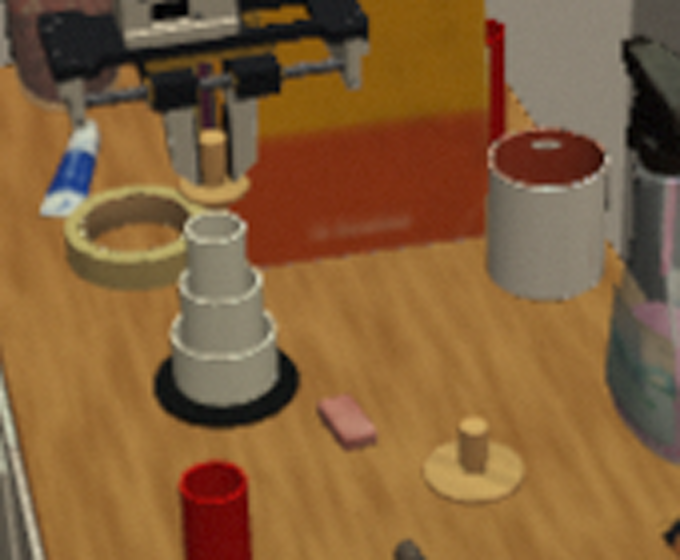

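View pics/w18.png

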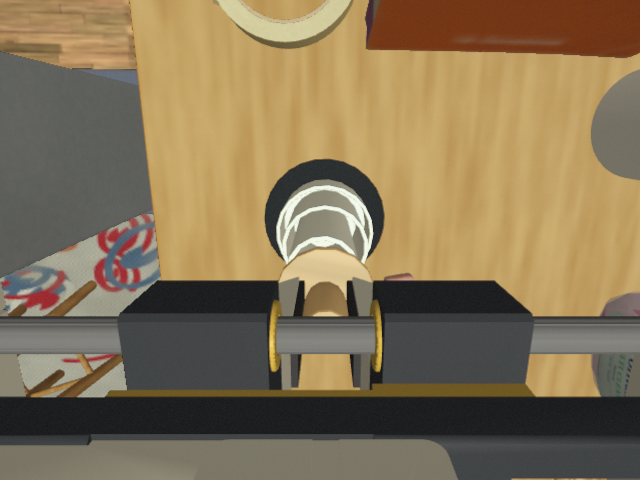

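Aligned in both views. Lowering about 26.5 mm slowly, then checking force.

Request:
arm_command:
  grip: [0.9,0.9,0.9,0.9,0.9,0.9,0.9,0.9]
  slide:
    - [0,0,-0.6]
    - [0,0,-1.2]
    - [0,0,-1.6]
    - [0,0,-2]
    - [0,0,-2.3]
    - [0,0,-2.5]
    - [0,0,-2.6]
    - [0,0,-2.65]
  angular:
    - [0,0,0]
    - [0,0,0]
    - [0,0,0]
    - [0,0,0]
    - [0,0,0]
    - [0,0,0]
    - [0,0,0]
    - [0,0,0]

```text
clock: 32.25
tool_pos: [455.4, -27.9, 134.1]
tool_rot: [-1.216, 1.192, -1.201]
wrist_force: [-0.3, -1.1, -0.9]
finger_gap: 17.3
```

Run:
```python
from h import *
print(observe()['wrist_force'],observe()['tool_pos'])
im,k=shot("side","s19.png")
cv2.imwrite("pics/s19c.png",cv2.resize(im[170:310,230:400],None,fx=4,fy=4,interpolation=cv2.INTER_CUBIC))
```

```text
[-0.30009083 -1.13404819 -0.85183362] [455.36316514 -27.92905258 134.06742872]
```

View pics/s19c.png

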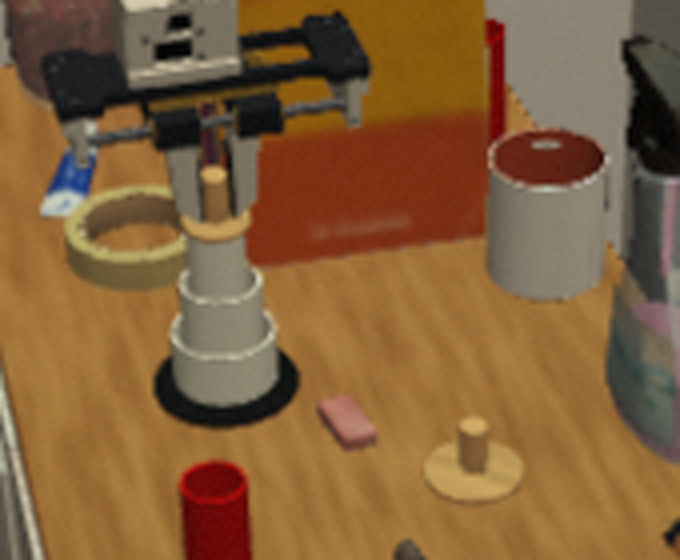

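Request:
arm_command:
  grip: [0.9,0.9,0.7,0.5,0.3,0.2,0.2,0.2]
  slide:
    - [0,0,-0.05]
    - [0,0,-0.08]
    - [0,0,-0.05]
    - [0,0,0]
    - [0,0,0]
    - [0,0,0]
    - [0,0,0]
    - [0,0,0]
  angular:
    - [0,0,0]
    - [0,0,0]
    - [0,0,0]
    - [0,0,0]
    - [0,0,0]
    - [0,0,0]
    - [0,0,0]
    - [0,0,0]

```text
clock: 33.3
tool_pos: [455.3, -27.9, 134.1]
tool_rot: [-1.216, 1.192, -1.201]
wrist_force: [0.1, -0.4, 0.0]
finger_gap: 71.2
```

Request:
arm_command:
  grip: [0.2,0.2,0.2,0.2,0.2,0.2,0.2,0.2]
  slide:
    - [0,0,2]
    - [0,0,5]
    - [0,0,9]
    - [0,-3,12]
    - [0,-6,14]
    - [0,-9,14]
    - [0,-11,14]
    - [0,-11,14]
  angular:
    - [0,0,0]
    - [0,0,0]
    - [0,0,0]
    - [0,0,0]
    - [0,0,0]
    - [0,0,0]
    - [0,0,0]
    - [0,0,0]

```text
clock: 34.3
tool_pos: [455.0, -139.3, 273.8]
tool_rot: [-1.216, 1.194, -1.203]
wrist_force: [0.1, 0.5, -0.5]
finger_gap: 73.3
```

Run:
```python
from h import *
import pickle
im,k=shot("wrist","w20.png");print(observe()['finger_gap'],observe()['tool_pos'])
pickle.dump(k,open("w20.pkl","wb"))
cv2.imwrite("pics/w20c.png",cv2.resize(im[30:230,220:440],None,fx=3,fy=3,interpolation=cv2.INTER_CUBIC))
im,k=shot("side","s20.png")
cv2.imwrite("pics/s20c.png",cv2.resize(im[170:310,230:400],None,fx=4,fy=4,interpolation=cv2.INTER_CUBIC))
for (x,y,z,r) in [(457,-27.5,46,34),(457,-27.5,83,26.5),(456.5,-28,129,22),(456.5,-28,162,9)]: print(z,bb(k,cyl(x,y,z,[(r,0)])),(bb(k,cyl(x,y,z,[(r,0)]))[:2]-[230,170])*4)
im,k=shot("scene","sc20.png")
```

```text
73.38039693999583 [ 455.17501897 -137.88130309  273.88187581]
46 [285.9974435  250.91825608  26.35342559  14.90641463] [223.989774   323.67302433]
83 [285.23614895 238.86389756  20.80551739  11.4326403 ] [220.94459581 275.45559023]
129 [284.09970107 223.59927791  17.56503836   9.29033374] [216.39880426 214.39711166]
162 [283.38245105 212.20716624   7.27301037   3.73468865] [213.5298042  168.82866494]
```

View pics/w20.png

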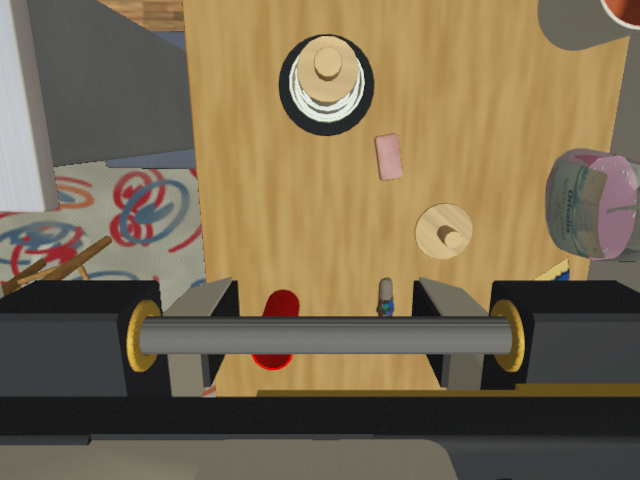

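View pics/s20c.png

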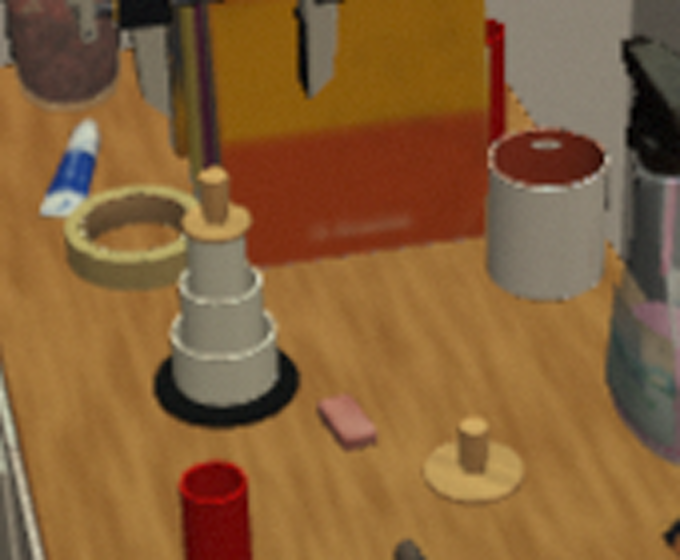

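View pics/sc20.png

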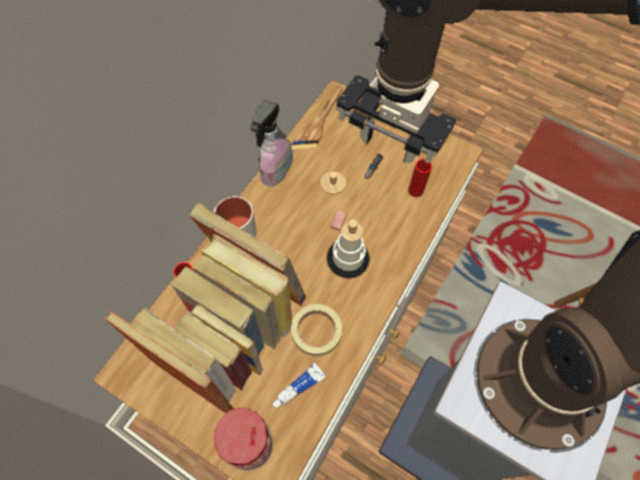

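Run:
```python
from h import *
s=observe();print(s['clock'],np.abs(s['dq']).max());print(job_done())
```

```text
34.45 0.006215587826730808
the job is handed in; nothing more can be done
None
```

I built the nest on the mat in the order asked: dish, then cup, then the white tube, then the small stopper. I released it and handed it in at 34.45 s on the robot's clock, of the 112 s allowed. `job_done` gives no verdict, so the result rests on the checks below.

**Passed in the last pictures:**
- **Centring:** before the stopper went in, I measured the rims of dish, cup and tube within about 2 mm of each other and of the mat's centre. The stopper was set to within about 1 mm of the tube's measured centre.
- **Seated heights:** in the side view, the rims, flange and knob are where full seating predicts, apart from a common offset of about 2 pixels that fits the camera calibration error.
- **Upright and clear:** everything looks upright. The gripper is open and well clear above, with almost no force on the wrist.
- **Left alone:** the wide stopper, eraser, oil stick, paint tube and red look-alike appear where they were. I compared these by eye, not by measurement.

**Checks that disagreed:**
- From the rim's apparent size in the wrist camera, the cup and tube came out 5–8 mm lower than the heights given. I used the given heights, and the grasps and seatings agreed with them.
- The wrist camera also read about 1 mm off in x, which I allowed for.

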